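# Pack the dyeing kit in layers

## Task

Pack the dyeing kit case: first lay the marker pen flat on the floor of the open bay, across the case, then slide the shallow tray over it until it is fully home against its stop. Last, stand the nail brush bristles down in the bay this uncovers, between the two low ribs on its floor, and leave the other things round the case where they are.

Things in the scene. Friction and masses are not known exactly. Their poses are not given: they have to be found in the camera images.
- kit_case: Grey open plastic case, fixed, 216 mm (x) by 188 mm (y), walls 6 mm thick, 54 mm high, floor 5 mm. Origin: centre of underside; z up. A tray slides along x on ledges (tops z = 27 mm), parked at the -x end. A divider (x = 2 to 6 mm, 14 mm above the floor) parts the pen bay (x = 6 to 102 mm) from the brush bay (x = -102 to 2 mm), both 156 mm wide in y. Lips jut 9 mm in from the side walls' tops.
- kit_tray (a joint): Tray travel along the case's +x, m: 0 parked over the brush bay, 0.106 home on its stop. Slides with about 2 N, stays where left, cannot lift out. White, 94 (x) by 172 (y) by 20 mm high, walls and floor 3 mm, underside 28 mm and rim 48 mm above the case's underside. Dividers leave an empty middle compartment 81 mm (y) by 88 mm (x); a clothes peg is fixed in each outer one.
- tray_push (a point): Inner face of the tray's leading (+x) end wall, middle compartment, mid-width, 41 mm above the case's underside, 7 mm below the tray's rim, 10 mm above its inner floor: push here toward the case's +x from inside the tray. At case x = -9 mm when the tray's joint is 0; moves with it; axes as the case's.
- pen_bay (a point): Centre of the pen bay's floor, 5 mm above the case's underside, at case x = 54 mm; axes as the case's. The bay is 96 mm along x and 156 mm along y; the pen lies with its length along y.
- brush_bay (a point): Centre of the brush bay's floor, 5 mm above the case's underside, at case x = -50 mm; axes as the case's. The bay is 104 mm along x. Two ribs 8 mm high run along x, 44 mm apart between inner faces, 22 mm either side of this point; the brush stands between them, its length along x.
- pen_mid (a point): Centre of the white marker pen with black cap, 135 mm long (its own y axis), 17 mm wide, 16 mm high, 20 g, lying on the table; this point is 8 mm above the table.
- brush_mid (a point): Centre of the nail brush (bristles below, arched handle above), 86 mm long (its own y axis), 30 mm wide (its x axis) at the base, 55 mm high, 80 g, standing bristles down on the table; this point is 27.5 mm above the table. Grasp it across its width at about half height.
- tape_roll: Roll of masking tape lying flat, 100 mm across, 25 mm high; origin at the centre of its underside. A bystander.
- powder_jar: White jar with a pink screw cap, the one standing alone nearest the robot, 58 mm across, 66 mm high; origin at the centre of its underside. A bystander.
- nozzle_cap: White squeeze-bottle nozzle cap standing on its rim, 48 mm across, 68 mm high; origin at the centre of its underside. A bystander.
Not all that is in view belongs to the job. What is meant by the part that bears pen_mid is not green, and is the larger of those in its own colour.

How it is judged:
On the way, in this order (a step that is already met when the one before it is completed fails the run):
1. the pen lies flat in the pen bay (x of pen_mid in the frame of kit_case between 0.012 and 0.097 m and y of pen_mid in the frame of kit_case between -0.022 and 0.022 m and z of pen_mid in the frame of kit_case between 0.008 and 0.018 m), for 0.2 s.
2. the tray is slid fully home over the pen (all of step 1 and value of joint kit_tray above 0.101 m), for 0.2 s.
At the end, for the whole second after the job is handed in: Pen flat on the pen bay's floor, centre within 22 mm of the case's mid-line; tray within 5 mm of its stop; brush upright (0.15 rad) on the brush bay's floor between the ribs, within 12 mm along and 11 mm across of the bay's centre, lengthwise along the case's x (0.25 rad) (all of step 2 and x of brush_mid in the frame of kit_case between -0.062 and -0.038 m and y of brush_mid in the frame of kit_case between -0.011 and 0.011 m and z of brush_mid in the frame of kit_case between 0.028 and 0.037 m and angle between brush_mid's own z axis and vertical below 0.15 rad and angle between the y axis of brush_mid and the x axis of kit_case, either way round below 0.25 rad); the robot touches nothing.
It fails at once if the tape roll was moved more than 30 mm (distance of tape_roll from where it was at the start of the episode above 0.03 m).
It fails at once if the jar was moved more than 30 mm (distance of powder_jar from where it was at the start of the episode above 0.03 m).
It fails at once if the nozzle cap was moved more than 30 mm (distance of nozzle_cap from where it was at the start of the episode above 0.03 m).
It also fails if it takes over 72 s, if anything falls off the work surface, if the arm or the gripper's body presses on something with over 40 N, if the wrist force passes 120 N, or if a joint passes its speed limit or range.

## Robot

A 7-joint arm with a two-finger parallel gripper is mounted at the origin on a cart in front of the work surface, level with it; the furniture and walls round the work are solid. World frame = base frame: x ahead of the robot, y to its left, z up, the work surface at z = 0. Lengths are in m, angles in rad, forces in N, time in s.
With the tool pointing down it reaches from about 0.4 to 0.85 m from the base axis. Payload 6.9 kg.
Tool frame: the origin (TCP) lies between the finger pads; the fingertips stand 14 mm ahead of it and the grasp point (between the pads) lies 5 mm behind it; x points along the fingers, y is the direction in which the jaws open and shut, and the axes are right-handed (so a half turn about x gives the same grasp; the last joint's range is limited). The gripper opens to 85 mm and grips with 20 to 120 N. Pads are 22 mm wide; open, the fingers measure 114 mm over their backs; the gripper's body (76 mm by 85 mm) begins 54 mm behind the grasp point. The pads swing forward as they close: fully open they stand 13 mm farther back than shut.
Start: joints at [1.228, 0.507, -0.238, 1.5, 0.126, 1.149, -0.155], TCP at [0.271, -0.563, 0.245] pointing down, gripper open.
Joint ranges: [-3.08, 3.08], [-0.24, 2.05], [-1.43, 1.35], [0, 2.5], [-1.52, 4.66], [0.17, 1.96], [-2.89, 2.89]. Speed limits (rad/s): [2.39, 2.39, 3.14, 3.14, 3.14, 3.14, 3.14].

## Interface

Orientations are given as a unit quaternion [x, y, z, w].
In Python, from station import observe, optics, order, models gives the robot as it stands.
- The arm moves only by the tool move_arm, never from a script. Its arguments are lists of equal length, an entry for each row: "hand": the finger opening in mm, from 0 to 85.4; "delta_pos": the shift along the tool's x, y, z in mm, a list of three; "yaw": the turn about the tool's x in degrees. In form: {"hand": [hand, ...], "delta_pos": [[tx, ty, tz], ...], "yaw": [yaw, ...]}. A call has 1 to 12 rows; each row is the pose to reach, as a shift and turn from the pose commanded when the call began, along the tool's axes at that moment; what a row does not reach only later rows make up. A row lasts 1/8 s, in which the tool goes at most 62.5 mm and 10.7 degrees, less where a joint would pass 70% of its speed; a pose out of reach is approached as far as the arm can. A call with a gripper value outside its range is refused whole. The fingers move at their own pace and stop on an object; "squeeze" is the grip in N (left out, the last holds). Time passes only in rows, so rows that repeat a pose let the fingers close. It gives the time, the measured TCP pose, the force and the opening at its end, in the units of the state.
- observe(): the state, without advancing time (a new reading comes with each control period).
- optics.capture(name): name is "side" or "top"; returns the picture (420x560x3 uint8, red, green, blue); there is no depth.
- optics.calibration(name): a dict with "fx", "fy", "cx", "cy" (pixels), "R" (3x3) and "t" (3): a world point X has camera coordinates R X + t. Camera axes: x right, y down, z forward; pixel columns grow to the right and rows downward; lengths in m; the calibration is good to about 2 mm. A picture is of the moment at which its call begins. calibration takes no time and is no camera call.
- order.hand_in(): hands the job in, once; it reports no verdict.
Trained networks look in the newest picture that a camera, given by its name, has taken for a name from the list of things; names that differ only in an ending like _2 or _b are one class to them, and where a whole thing is asked for, a point or a joint stands for the part that bears it (a point fixed in the world has none). Each returns a list of dicts, best first, with "conf" (0 to 1); they miss things now and then, are a little off and sometimes report something else, mostly with a low value. They report only what shows in the picture. A call takes as long as a camera call. They do not tell look-alikes from the thing itself.
- models.look_for(camera, target): "extent" ([left, top, right, bottom] in pixels, round what is visible of it).
- models.masks_of(camera, target): "mask" (420x560 bool, what is visible of it) and "extent" ([left, top, right, bottom] in pixels, round what is visible of it).
The state is a dict: "t": time; "qpos": joint angles; "qvel": joint speeds; "effort": joint torques, N m; "tool_pos": TCP position; "tcp_rot": TCP orientation; "contact_force": force on the tool from outside, world axes, zero at the start; "wrist_torque": the same for the moment, N m; "finger_gap": opening from 0.0 (shut) to 1.0 (fully open).
Only numpy, scipy, OpenCV 4.12 (cv2) and the standard library are available. Lean on these libraries where they do the work, as an engineer would, in place of code of your own. Each camera call takes 0.05 s, during which the arm holds its last target.

## Working session

There is one attempt and no reset: what is moved stays moved. The work goes in short steps, Python scripts to look and compute and a tool call to move; the robot and the scene stay as the last step left them, time stands still between calls to the robot, and variables do not carry over. Pictures are saved under pics/ and viewed, and the job is handed in when it is done.

Besides the shell and the picture viewer there is one more tool, called after "Request:" as name(argument=value, ...), one argument or row to a line, values as JSON. move_arm: Moves the arm, as the interface text tells. Its arguments: {"type":"object","properties":{"hand":{"type":"array"},"delta_pos":{"type":"array"},"yaw":{"type":"array"},"squeeze":{"type":"number"}},"required":["hand","delta_pos","yaw"]}

```bash
mkdir -p pics; ls
python3 - <<'E'
from station import observe, optics, order, models
import cv2,numpy as np
s=observe();print({k:np.round(v,4).tolist() for k,v in s.items()})
for c in ("top","side"):
    im=optics.capture(c);cv2.imwrite(f"pics/{c}0.png",im[:,:,::-1])
    k=optics.calibration(c);print(c,{a:np.round(b,4).tolist() for a,b in k.items()})
E
```

```text
pics
{'t': 0.0, 'qpos': [1.2275, 0.5083, -0.2375, 1.5012, 0.1257, 1.1489, -0.1548], 'qvel': [-0.0006, -0.0001, -0.0008, -0.0001, -0.0003, 0.0004, -0.0001], 'effort': [-0.0007, -62.0605, -2.1871, -24.966, 0.0127, 0.012, 0.0], 'tool_pos': [0.2709, -0.5627, 0.2444], 'tcp_rot': [-0.6892, -0.158, 0.6895, -0.1567], 'contact_force': [0.0504, -0.202, 0.2999], 'wrist_torque': [-0.0634, -0.0608, -0.0032], 'finger_gap': 0.998}
top {'fx': 437.1196, 'fy': 437.1196, 'cx': 277.9878, 'cy': 207.5037, 'R': [[0.0042, -1.0, -0.0091], [-0.9946, -0.0032, -0.1039], [0.1039, 0.0095, -0.9945]], 't': [0.0535, 0.5597, 1.312]}
side {'fx': 417.4016, 'fy': 417.4016, 'cx': 286.59, 'cy': 211.1125, 'R': [[-0.9998, 0.0154, -0.0085], [0.0162, 0.6149, -0.7885], [-0.0069, -0.7885, -0.615]], 't': [0.523, -0.0174, 1.2009]}
```

View pics/top0.png

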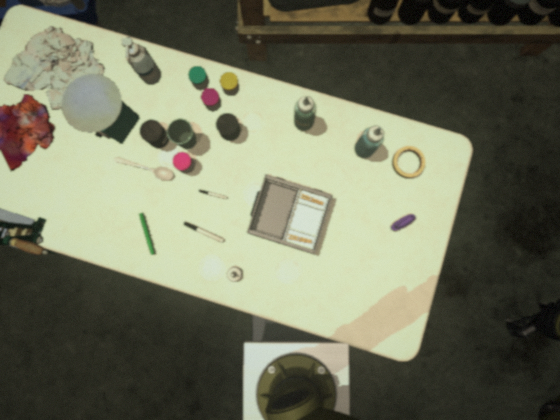

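View pics/side0.png

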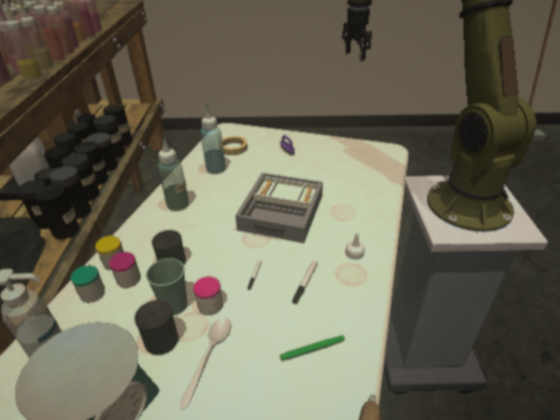

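Run:
```python
from station import observe, optics, order, models
import cv2,numpy as np
for c in ("top","side"):
    for n in ("pen_mid","brush_mid","kit_case","kit_tray"):
        r=models.masks_of(c,n)
        for q in r:
            m=q['mask'].astype(np.uint8)
            p=np.argwhere(m)[:,::-1].astype(np.float32)
            print(c,n,round(q['conf'],2),np.round(q['extent']).tolist(),cv2.minAreaRect(p) if len(p) else None)
```

```text
top pen_mid 0.69 [139.0, 214.0, 154.0, 255.0] ((146.26416015625, 233.4245147705078), (40.79608154296875, 5.7691426277160645), 74.05460357666016)
top pen_mid 0.65 [180.0, 221.0, 222.0, 242.0] ((201.77320861816406, 231.0103302001953), (42.441471099853516, 5.4828691482543945), 23.96249008178711)
top pen_mid 0.56 [202.0, 191.0, 226.0, 200.0] ((213.058837890625, 194.26470947265625), (24.981168746948242, 3.395498752593994), 14.03624439239502)
top brush_mid 0.77 [390.0, 214.0, 414.0, 231.0] ((402.3769226074219, 221.78465270996094), (8.682430267333984, 25.92325782775879), 60.2551155090332)
top kit_case 0.63 [246.0, 174.0, 333.0, 253.0] ((288.0498962402344, 213.13780212402344), (74.68384552001953, 63.937599182128906), 17.969139099121094)
top kit_tray 0.86 [285.0, 189.0, 328.0, 247.0] ((305.1857604980469, 218.55908203125), (31.61980628967285, 54.66328048706055), 17.650123596191406)
side pen_mid 0.83 [280.0, 338.0, 343.0, 357.0] ((312.06048583984375, 347.6914367675781), (8.782997131347656, 67.3530502319336), 72.47443389892578)
side pen_mid 0.65 [292.0, 258.0, 318.0, 302.0] ((304.2000427246094, 282.10003662109375), (8.497058868408203, 47.404640197753906), 26.56505012512207)
side pen_mid 0.57 [244.0, 263.0, 262.0, 293.0] ((253.6185760498047, 275.1082458496094), (5.4828691482543945, 29.140438079833984), 23.962491989135742)
side brush_mid 0.59 [281.0, 136.0, 298.0, 154.0] ((287.69232177734375, 144.46153259277344), (19.969207763671875, 13.867504119873047), 33.690067291259766)
side kit_case 0.78 [236.0, 172.0, 325.0, 245.0] ((277.9552001953125, 206.17803955078125), (82.98938751220703, 64.4596939086914), 9.727578163146973)
side kit_tray 0.88 [252.0, 176.0, 316.0, 208.0] ((284.14556884765625, 192.18576049804688), (61.22722244262695, 25.77145767211914), 9.211027145385742)
```

```bash
cat > h.py <<'E'
from station import observe, optics, order, models
import cv2,numpy as np
from scipy.spatial.transform import Rotation as Ro
def cal(c):
    k=optics.calibration(c);return np.array([[k['fx'],0,k['cx']],[0,k['fy'],k['cy']],[0,0,1]]),np.array(k['R']),np.array(k['t'])
def ray(c,px,z):
    K,R,t=cal(c);o=-R.T@t;d=R.T@np.linalg.inv(K)@np.r_[px,1.];return o+d*(z-o[2])/d[2]
def proj(c,X):
    K,R,t=cal(c);p=(K@(R@np.atleast_2d(X).T+t[:,None])).T;return p[:,:2]/p[:,2:]
def crop(c,im,x0,y0,w,h,s,name):
    cv2.imwrite(name,cv2.resize(im[y0:y0+h,x0:x0+w,::-1],None,fx=s,fy=s,interpolation=cv2.INTER_CUBIC))
E
python3 - <<'E'
from h import *
im=cv2.imread('pics/top0.png')[:,:,::-1];crop('top',im,170,165,170,100,4,'pics/c1.png')
a=im; t=cv2.resize(a[200:245,375:430,::-1],None,fx=7,fy=7,interpolation=cv2.INTER_CUBIC)
b=cv2.imread('pics/side0.png');u=cv2.resize(b[125:165,262:315],None,fx=7,fy=7,interpolation=cv2.INTER_CUBIC)
H=max(t.shape[0],u.shape[0]);o=np.zeros((H,t.shape[1]+u.shape[1],3),np.uint8);o[:t.shape[0],:t.shape[1]]=t;o[:u.shape[0],t.shape[1]:]=u
cv2.imwrite('pics/c2.png',o)
crop('side',b[:,:,::-1],228,165,105,145,5,'pics/c3.png') if 0 else cv2.imwrite('pics/c3.png',cv2.resize(b[165:310,225:345],None,fx=4,fy=4,interpolation=cv2.INTER_CUBIC))
print(proj('side',[observe()['tool_pos']]),proj('top',[observe()['tool_pos']]))
for p in [(201.8,231),(213,194)]: print(ray('top',p,0.008))
print(ray('side',(304.2,281),0.008),ray('side',(253.6,275.1),.008))
print(ray('top',(403,221),.03),ray('side',(287.7,144.5),.03))
E
```

```text
[[354.02456596  56.5253563 ]] [[524.61061115 314.20575297]]
[0.48759659 0.29209909 0.008     ]
[0.60359376 0.2595452  0.008     ]
[0.48668811 0.28854636 0.008     ] [0.60463062 0.26724554 0.008     ]
[ 0.51926726 -0.32582795  0.03      ] [ 0.51407851 -0.31774315  0.03      ]
```

View pics/c1.png

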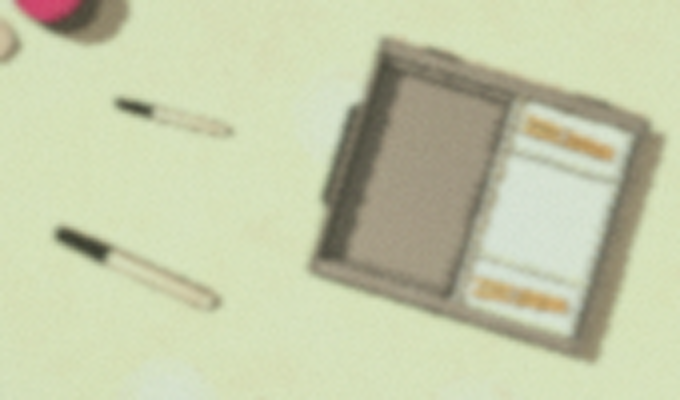

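View pics/c2.png

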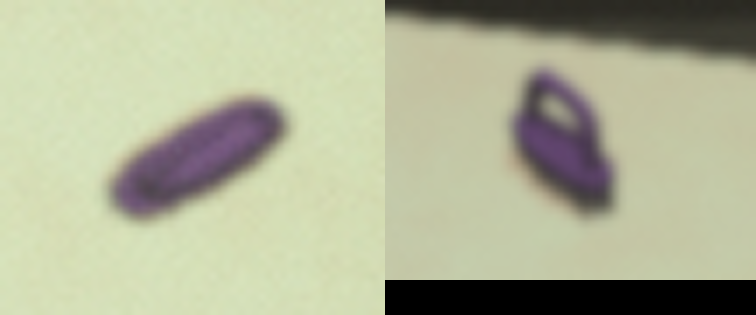

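View pics/c3.png

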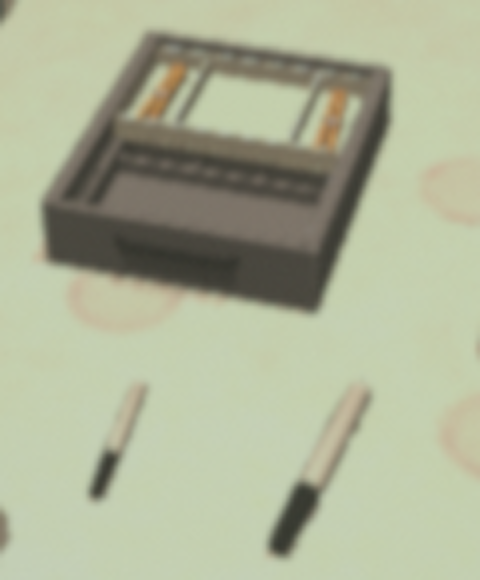

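Run:
```python
from h import *
from scipy.optimize import least_squares
# case frame corners: +x is world +y (left in top img); +y = -world x (bottom/near robot)
C=np.array([[.108,-.094,.054],[.108,.094,.054],[-.108,.094,.054],[-.108,-.094,.054]])
top=np.array([[266.2,175],[248,232],[318.7,254.5],[333.7,194.5]])
side=np.array([[236.2,216.2],[305.5,227.5],[322.5,182],[262.5,173]])
def W(p):
    c,s=np.cos(p[2]),np.sin(p[2]);return C@np.array([[c,-s,0],[s,c,0],[0,0,1]]).T+[p[0],p[1],0]
for use in ('ts','t','s'):
    f=lambda p:np.concatenate([(proj('top',W(p))-top).ravel()*('t' in use),(proj('side',W(p))-side).ravel()*('s' in use)])
    r=least_squares(f,[.55,.03,1.3],loss='soft_l1');print(use,r.x.round(4),np.round(r.fun,1).tolist())
def line(c,a,b):
    A,B=ray(c,a,.008),ray(c,b,.008);print(c,(A+B)/2,np.linalg.norm(A-B),np.degrees(np.arctan2(*(B-A)[1::-1])))
line('top',(184.5,223),(224.5,241));line('side',(294.5,302.5),(315.5,262))
line('top',(199,190.3),(228,197.7))
# brush
P=np.array([[390.5,227.5],[415,216]]);A,B=[ray('top',p,.03) for p in P];print((A+B)/2,np.linalg.norm(A-B),np.degrees(np.arctan2(*(B-A)[1::-1])))
for n in ('tape_roll','powder_jar','nozzle_cap'):
  for q in models.look_for('top',n): print(n,round(q['conf'],2),q['extent'],ray('top',((q['extent'][0]+q['extent'][2])/2,(q['extent'][1]+q['extent'][3])/2),.03).round(3))
T=Ro.from_quat(observe()['tcp_rot']).as_matrix();print(T.round(3))
```

```text
ts [0.5368 0.0171 1.2846] [-0.9, -0.5, -0.8, 1.9, -2.2, 0.2, 0.1, 0.2, -0.7, -1.8, 0.1, -1.1, 0.4, -1.9, -1.1, -1.8]
t [0.5375 0.0144 1.2876] [-0.1, -0.6, 0.2, 1.8, -1.1, -0.1, 1.0, -0.2, -0.0, -0.0, -0.0, -0.0, 0.0, -0.0, -0.0, -0.0]
s [0.5359 0.0243 1.2814] [-0.0, -0.0, -0.0, 0.0, -0.0, 0.0, -0.0, 0.0, -0.7, -0.2, 0.5, 0.8, 1.1, -0.5, -0.7, -0.6]
top [0.48459478 0.28379464 0.008     ] 0.13725938563627973 -113.80051437394894
side [0.4836443  0.28930576 0.008     ] 0.1352151386282679 -113.88719822478144
top [0.60361214 0.25803138 0.008     ] 0.09429529761486903 -104.1883024203401
[ 0.51699224 -0.32505118  0.03      ] 0.08329991539594316 -64.85105005085546
tape_roll 0.81 [393.6, 142.4, 423.9, 177.6] [ 0.709 -0.348  0.03 ]
tape_roll 0.19 [246.0, 171.6, 331.7, 254.3] [0.543 0.022 0.03 ]
powder_jar 0.64 [172.3, 152.2, 191.5, 173.5] [0.698 0.355 0.03 ]
nozzle_cap 0.73 [224.3, 264.6, 238.5, 284.1] [0.356 0.196 0.03 ]
[[-0.     0.434 -0.901]
 [ 0.    -0.901 -0.434]
 [-1.    -0.     0.   ]]
```

Look‑alikes for the pen in the top view are the green pen (147,233), the small white/black pen (213,194) and the large white/black pen (204,232). The description excludes green and takes the larger, so I choose (204,232). The close crop confirms it: 137 mm measured, against 94 mm for the small one.

Request:
move_arm(
  hand=[60,60,60,60,60,60,60,60,60,60],
  delta_pos=[
    [25,-318,-407],
    [25,-318,-407],
    [25,-318,-407],
    [25,-318,-407],
    [25,-318,-407],
    [25,-318,-407],
    [25,-318,-407],
    [25,-318,-407],
    [25,-318,-407],
    [25,-318,-407],
  ],
  yaw=[0,0,0,0,0,-10,-20,-30,-40,-40],
)

```text
t: 1.9
tool_pos: [0.5003, -0.0986, 0.2203]
tcp_rot: [0.594, 0.384, -0.593, 0.384]
contact_force: [-0.3, -0.5, 0.4]
finger_gap: 0.707
```

```bash
cat >> h.py <<'E'
def to(X,jaw=None):
    "tool shift mm & yaw deg to reach world X with jaw axis at world angle jaw deg"
    s=observe();T=Ro.from_quat(s['tcp_rot']).as_matrix();d=T.T@(np.array(X)-s['tool_pos'])*1000
    cur=np.degrees(np.arctan2(T[1,1],T[0,1]));y=0 if jaw is None else -((jaw-cur+180)%360-180)
    print('t',round(s['t'],2),'pos',np.round(s['tool_pos'],4),'jaw',round(cur,1),'q',np.round(s['qpos'],2),'F',np.round(s['contact_force'],1),'gap',round(s['finger_gap'],3));print('shift',np.round(d,1),'yaw',round(y,1),'tool x',T[:,0].round(3))
E
python3 -c "
from h import *
to([.484,.287,.11],-23.8)"
```

```text
t 1.9 pos [ 0.5003 -0.0986  0.2203] jaw -24.2 q [ 0.52  0.38 -0.53  1.83  0.23  0.99 -0.52] F [-0.3 -0.5  0.4] gap 0.707
shift [ 110.6 -172.8 -345. ] yaw -0.4 tool x [ 0.     0.001 -1.   ]
```

Request:
move_arm(
  hand=[60,60,60,60,60,60,60,60,60],
  delta_pos=[
    [0,-173,-345],
    [0,-173,-345],
    [0,-173,-345],
    [50,-173,-345],
    [80,-173,-345],
    [110,-173,-345],
    [110,-173,-345],
    [110,-173,-345],
    [110,-173,-345],
  ],
  yaw=[0,0,0,0,0,0,0,0,0],
)

```text
t: 3.02
tool_pos: [0.485, 0.2836, 0.1105]
tcp_rot: [-0.595, -0.382, 0.595, -0.383]
contact_force: [0.2, -0.8, 0.4]
finger_gap: 0.7
```

Run:
```python
from h import *
to([.484,.287,.018],-23.8)
p=observe()['tool_pos']
o=[]
for c in ('top','side'):
    im=optics.capture(c)[:,:,::-1].copy()
    q=proj(c,[p,p-[0,0,.014]]);print(c,q.round(1).tolist())
    x,y=(q[0]-[60,50]).astype(int);z=cv2.resize(im[y:y+100,x:x+100],None,fx=4,fy=4,interpolation=cv2.INTER_CUBIC)
    for a in q: cv2.circle(z,tuple(((a-[x,y]+.5)*4).astype(int)),3,(0,0,255),1)
    print(x,y)
    o.append(z)
cv2.imwrite('pics/g1.png',np.hstack(o))
```

```text
t 3.02 pos [0.485  0.2836 0.1105] jaw -24.5 q [-0.25  0.59 -0.51  1.84  0.38  0.81 -1.38] F [ 0.2 -0.8  0.4] gap 0.7
shift [92.5 -2.4 -2.8] yaw -0.7 tool x [ 0.    -0.002 -1.   ]
top [[198.2, 230.1], [199.1, 230.4]]
138 180
side [[305.7, 246.9], [305.6, 251.6]]
245 196
```

View pics/g1.png

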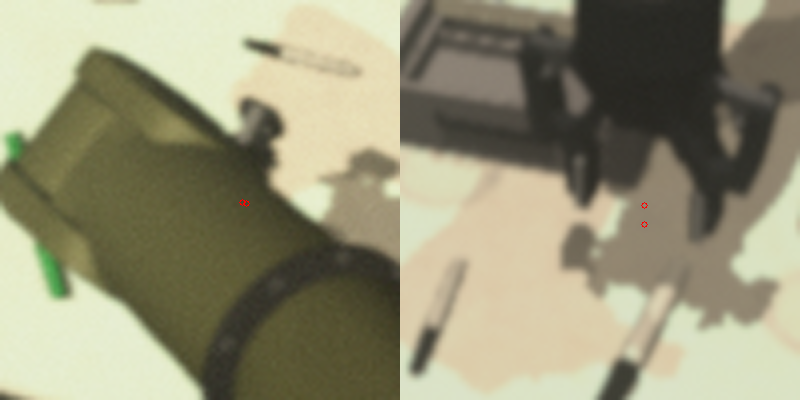

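Request:
move_arm(
  hand=[60,60,60,60,60,60],
  delta_pos=[
    [30,0,0],
    [60,0,0],
    [80,0,0],
    [88,0,0],
    [88,0,0],
    [88,0,0],
  ],
  yaw=[0,0,0,0,0,0],
)

```text
t: 3.88
tool_pos: [0.4848, 0.2857, 0.0234]
tcp_rot: [0.595, 0.383, -0.594, 0.383]
contact_force: [0.2, -0.3, -0.1]
finger_gap: 0.699
```

```bash
cat >> h.py <<'E'
def look(c,name,w=60,h=50,s=4,at=None):
    p=observe()['tool_pos'] if at is None else np.array(at);im=optics.capture(c)[:,:,::-1]
    q=proj(c,[p])[0];x,y=np.maximum((q-[w/2,h/2]).astype(int),0)
    z=cv2.resize(im[y:y+h,x:x+w],None,fx=s,fy=s,interpolation=cv2.INTER_CUBIC);cv2.imwrite(name,z);print(c,'crop origin',x,y,'scale',s,'tcp px',q.round(1));return im
E
python3 - <<'E'
from h import *
to([.484,.287,.018],-23.8)
look('side','pics/g2.png',120,100,5)
E
```

```text
t 3.88 pos [0.4848 0.2857 0.0234] jaw -24.3 q [-0.31  0.71 -0.43  1.91  0.48  0.62 -1.46] F [ 0.2 -0.3 -0.1] gap 0.699
shift [ 5.4 -1.3 -0.9] yaw -0.5 tool x [ 0.001  0.001 -1.   ]
side crop origin 245 225 scale 5 tcp px [305.1 275.5]
```

View pics/g2.png

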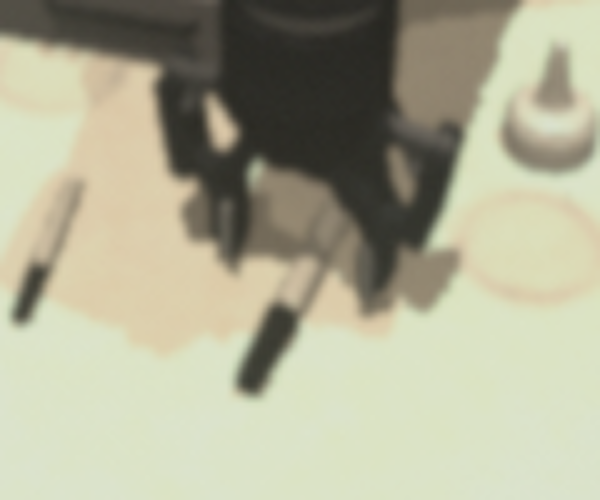

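Request:
move_arm(
  hand=[60,60,40,20,10,10,10,10],
  delta_pos=[
    [5,0,0],
    [5,0,0],
    [5,0,0],
    [5,0,0],
    [5,0,0],
    [5,0,0],
    [5,0,0],
    [5,0,0],
  ],
  yaw=[0,0,0,0,0,0,0,0],
  squeeze=30,
)

```text
t: 4.92
tool_pos: [0.4842, 0.2857, 0.0175]
tcp_rot: [0.594, 0.384, -0.594, 0.384]
contact_force: [-0.6, 0.4, 4.3]
finger_gap: 0.166
```

Run:
```python
from h import *
to([.484,.287,.15])
look('side','pics/g3.png',120,100,5)
```

```text
t 4.92 pos [0.4842 0.2857 0.0175] jaw -24.3 q [-0.31  0.72 -0.42  1.91  0.48  0.61 -1.47] F [-0.6  0.4  4.3] gap 0.166
shift [-132.5   -0.7   -1.2] yaw 0 tool x [ 0.  0. -1.]
side crop origin 245 227 scale 5 tcp px [305.3 277.2]
```

View pics/g3.png

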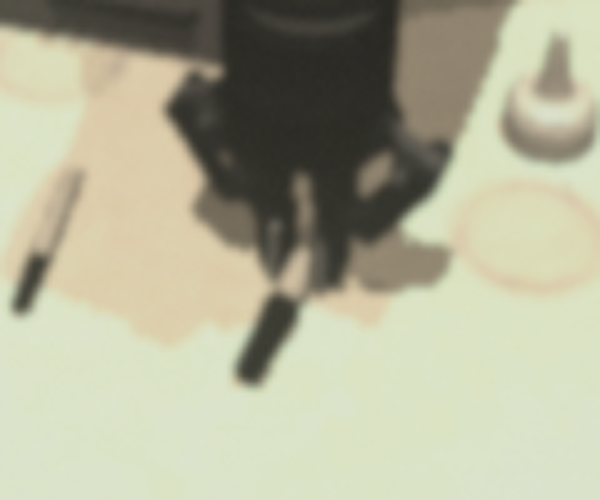

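Request:
move_arm(
  hand=[10,10,10,10,10,10],
  delta_pos=[
    [-20,0,0],
    [-60,0,0],
    [-110,0,0],
    [-130,0,0],
    [-130,0,0],
    [-130,0,0],
  ],
  yaw=[0,0,0,0,0,0],
)

```text
t: 5.72
tool_pos: [0.4837, 0.285, 0.1462]
tcp_rot: [-0.593, -0.384, 0.595, -0.384]
contact_force: [0.4, -0.4, -0.8]
finger_gap: 0.164
```

Run:
```python
from h import *
print(ray('side',(295,303),.008),ray('side',(294.5,302.5),.008),ray('side',(315.5,262),.008))
to([.52,.05,.15])
look('side','pics/g4.png',120,120,5)
```

```text
[0.50996836 0.35253696 0.008     ] [0.51102112 0.35112237 0.008     ] [0.45626747 0.22748916 0.008     ]
t 5.72 pos [0.4837 0.285  0.1462] jaw -24.3 q [-0.23  0.55 -0.54  1.8   0.35  0.89 -1.35] F [ 0.4 -0.4 -0.8] gap 0.164
shift [ -3.6 129.8 199.3] yaw 0 tool x [-0.001 -0.001 -1.   ]
side crop origin 246 174 scale 5 tcp px [306.7 235. ]
```

View pics/g4.png

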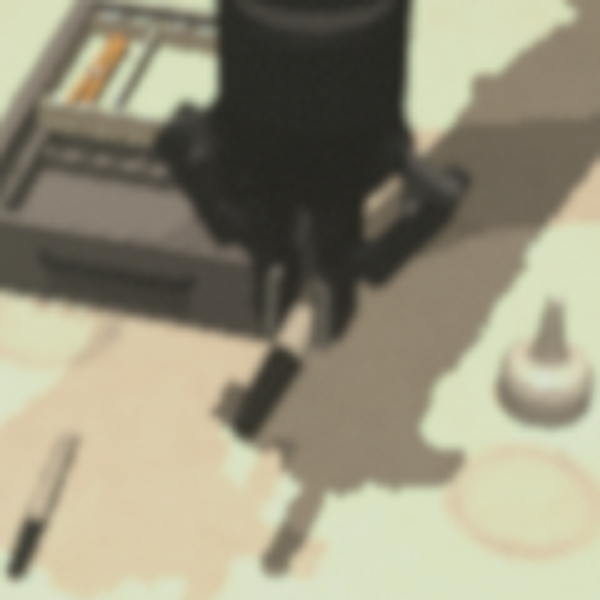

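Request:
move_arm(
  hand=[10,10,10,10,10,10,10,10,10,10,10],
  delta_pos=[
    [0,19,21],
    [0,38,42],
    [0,57,63],
    [0,76,85],
    [0,95,106],
    [0,114,127],
    [0,133,148],
    [0,151,169],
    [0,151,169],
    [0,151,169],
    [0,151,169],
  ],
  yaw=[10,20,30,40,50,60,70,80,82,82,82],
)

```text
t: 7.15
tool_pos: [0.5517, 0.0708, 0.1469]
tcp_rot: [-0.7, 0.099, 0.701, 0.099]
contact_force: [-1.2, 0.3, -0.4]
finger_gap: 0.165
```

Run:
```python
from h import *
to([.552,.069,.024],-106.4)
look('side','pics/g5.png',140,120,5)
```

```text
t 7.15 pos [0.5517 0.0708 0.1469] jaw -106.1 q [-0.08  0.5  -0.14  1.82  0.09  0.83 -2.11] F [-1.2  0.3 -0.4] gap 0.165
shift [122.9   1.7  -0.9] yaw 0.3 tool x [-0.001  0.001 -1.   ]
side crop origin 205 119 scale 5 tcp px [275.1 179.1]
```

View pics/g5.png

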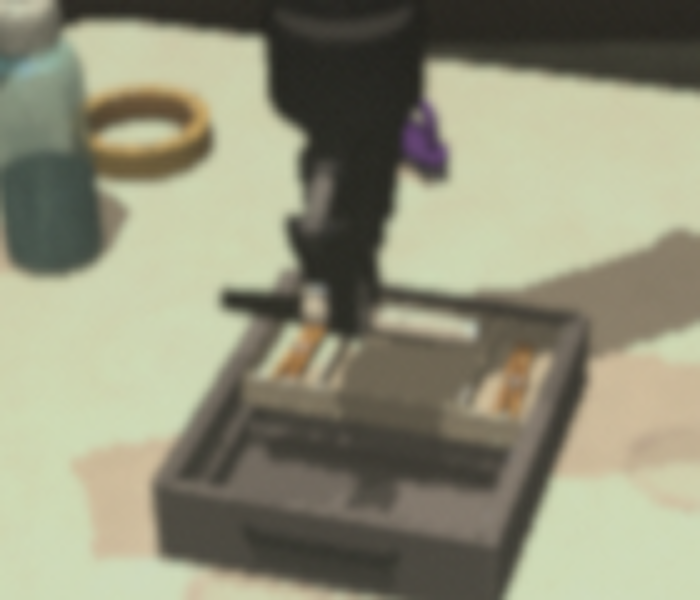

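Request:
move_arm(
  hand=[10,10,10,10,10,10],
  delta_pos=[
    [30,0,0],
    [60,1,0],
    [80,1,0],
    [86,1,0],
    [86,1,0],
    [86,1,0],
  ],
  yaw=[0,0,0,0,0,0],
)

```text
t: 7.95
tool_pos: [0.5525, 0.0687, 0.0622]
tcp_rot: [0.7, -0.1, -0.699, -0.1]
contact_force: [-0.2, -0.1, 0.4]
finger_gap: 0.165
```

Run:
```python
from h import *
to([.552,.069,.024],-106.4)
look('side','pics/g6.png',120,110,5)
```

```text
t 7.95 pos [0.5525 0.0687 0.0622] jaw -106.3 q [-0.09  0.61 -0.12  1.9   0.11  0.63 -2.14] F [-0.2 -0.1  0.4] gap 0.165
shift [38.2 -0.1  0.6] yaw 0.1 tool x [ 0.001  0.    -1.   ]
side crop origin 215 150 scale 5 tcp px [275.7 205.4]
```

View pics/g6.png

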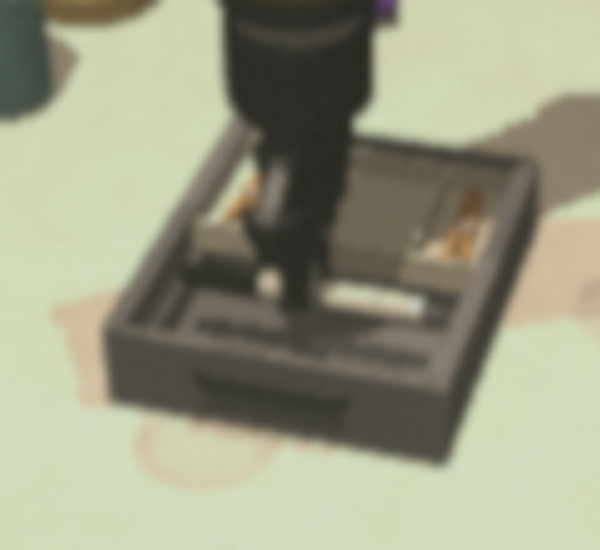

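Run:
```python
from h import *
im=optics.capture('side')[:,:,::-1].copy();cv2.imwrite('pics/raw7.png',im)
top=optics.capture('top')[:,:,::-1].copy();cv2.imwrite('pics/raw7t.png',top)
x,y,s=220,165,8
z=cv2.resize(im[y:y+75,x:x+98],None,fx=s,fy=s,interpolation=cv2.INTER_CUBIC)
cv2.imwrite('pics/g7.png',z)
for p in [(.5368,.0171,1.2846),(.5359,.0243,1.2814)]:
    def W(a):
        c,sn=np.cos(p[2]),np.sin(p[2]);a=np.array(a,float);return np.c_[a[:,0]*c-a[:,1]*sn+p[0],a[:,0]*sn+a[:,1]*c+p[1],a[:,2]]
    for col,pts in (((0,0,255),[[.108,-.094,.054],[.108,.094,.054],[-.108,.094,.054],[-.108,-.094,.054]]),((255,0,0),[[.102,-.079,.054],[.102,.079,.054],[-.102,.079,.054],[-.102,-.079,.054]])):
        q=((proj('side',W(pts))-[x,y]+.5)*s).astype(np.int32);cv2.polylines(z,[q],True,col,1)
cv2.imwrite('pics/g7b.png',z)
```

```text
(no output)
```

View pics/g7.png

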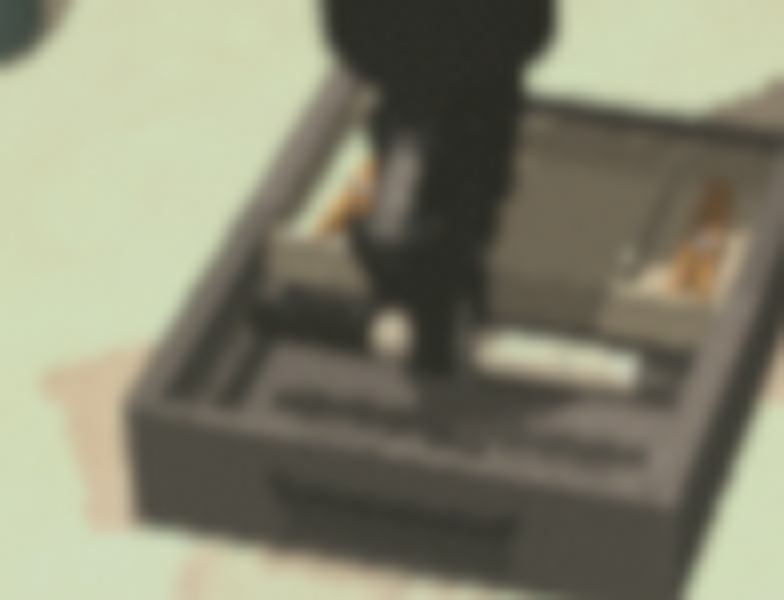

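View pics/g7b.png

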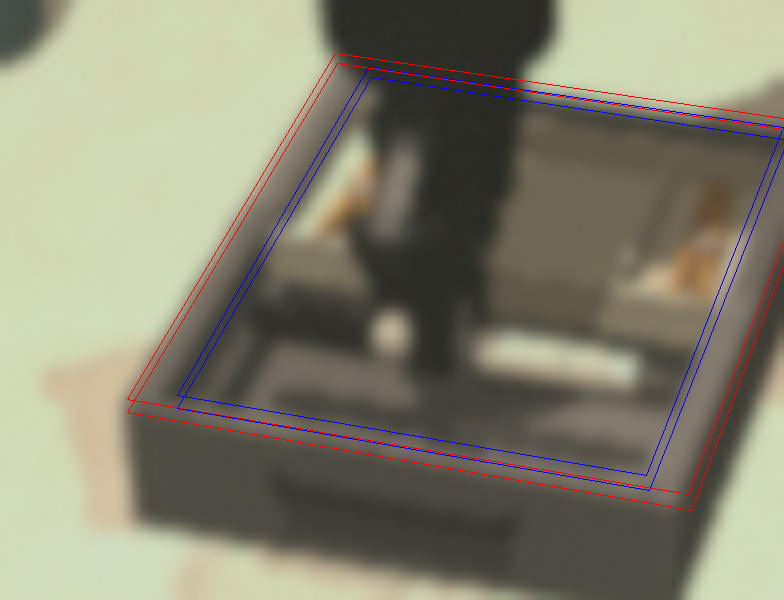

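Request:
move_arm(
  hand=[10,10,10,10,10,10,10],
  delta_pos=[
    [0,-6,7],
    [0,-6,7],
    [12,-6,7],
    [24,-6,7],
    [32,-6,7],
    [36,-6,7],
    [36,-6,7],
  ],
  yaw=[0,0,0,0,0,0,0],
)

```text
t: 8.98
tool_pos: [0.5467, 0.0762, 0.0249]
tcp_rot: [-0.7, 0.1, 0.7, 0.1]
contact_force: [-0.3, -0.8, 1.1]
finger_gap: 0.166
```

Run:
```python
from h import *
to([.552,.069,.024],-106.4)
look('side','pics/g8.png',98,75,8)
```

```text
t 8.97 pos [0.5467 0.0762 0.0249] jaw -106.3 q [-0.11  0.67 -0.1   1.94  0.13  0.54 -2.16] F [-0.3 -0.8  1.1] gap 0.166
shift [ 0.9  5.4 -7.1] yaw 0.1 tool x [-0.001 -0.    -1.   ]
side crop origin 229 180 scale 8 tcp px [278.1 218.1]
```

View pics/g8.png

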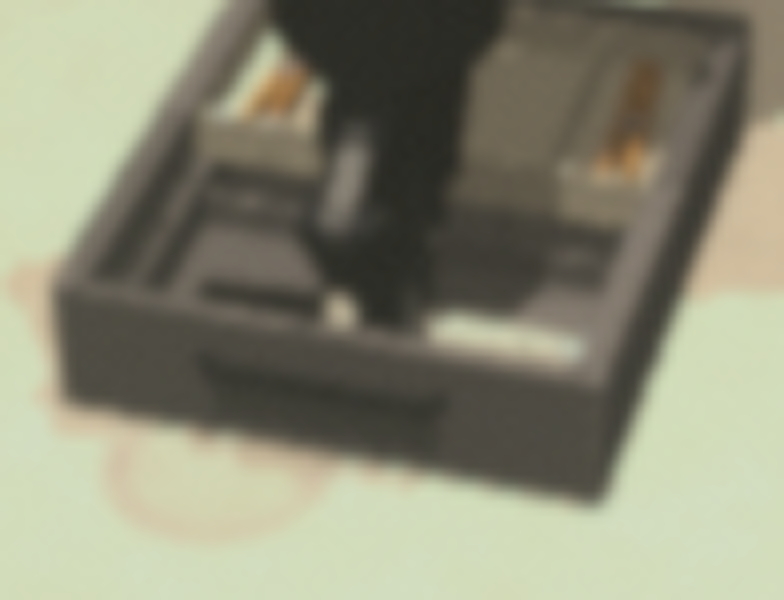

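Run:
```python
from h import *
p=(.534,.0245,1.283)
def W(a):
    c,sn=np.cos(p[2]),np.sin(p[2]);a=np.array(a,float);return np.c_[a[:,0]*c-a[:,1]*sn+p[0],a[:,0]*sn+a[:,1]*c+p[1],a[:,2]]
im=optics.capture('side')[:,:,::-1].copy();x,y,s=229,180,8
z=cv2.resize(im[y:y+75,x:x+98],None,fx=s,fy=s,interpolation=cv2.INTER_CUBIC)
def box(x0,x1,y0,y1,h,col): cv2.polylines(z,[((proj('side',W([[x1,y0,h],[x1,y1,h],[x0,y1,h],[x0,y0,h]]))-[x,y]+.5)*s).astype(np.int32)],True,col,1)
box(-.108,.108,-.094,.094,.054,(0,0,255));box(-.108,.108,-.094,.094,.0,(0,0,255));box(-.102,.102,-.079,.079,.054,(255,0,0));box(.006,.102,-.078,.078,.005,(0,255,0));box(.045,.062,-.0675,.0675,.016,(0,255,255))
cv2.imwrite('pics/g9.png',z)
```

```text
(no output)
```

View pics/g9.png

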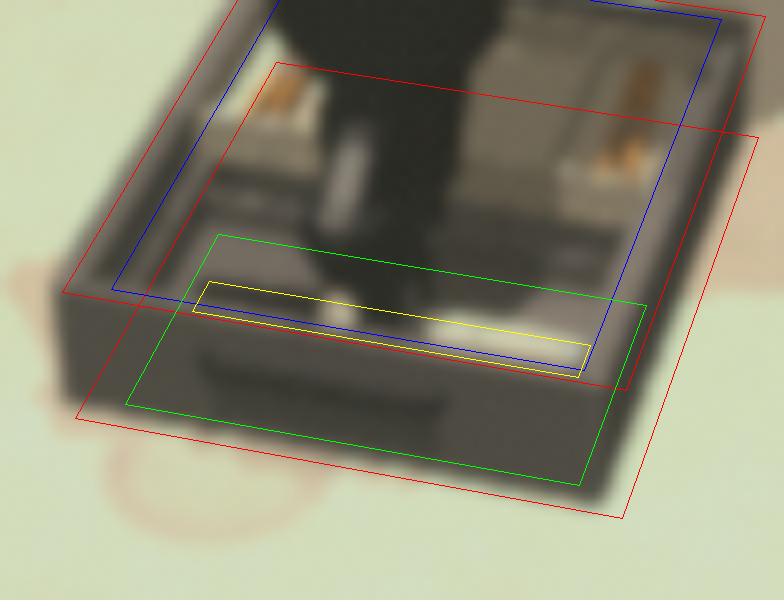

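Request:
move_arm(
  hand=[10,10,24,32,32,32],
  delta_pos=[
    [2,0,0],
    [2,0,0],
    [2,0,0],
    [2,0,0],
    [2,0,0],
    [2,0,0],
  ],
  yaw=[0,0,0,0,0,0],
)

```text
t: 9.82
tool_pos: [0.547, 0.0762, 0.0233]
tcp_rot: [0.7, -0.1, -0.7, -0.1]
contact_force: [0.5, -0.1, -0.2]
finger_gap: 0.378
```

Request:
move_arm(
  hand=[32,32,32,32,32],
  delta_pos=[
    [-15,0,0],
    [-40,0,0],
    [-65,0,0],
    [-90,0,0],
    [-90,0,0],
  ],
  yaw=[0,0,0,0,0],
)

```text
t: 10.45
tool_pos: [0.5482, 0.0764, 0.1161]
tcp_rot: [0.702, -0.1, -0.698, -0.101]
contact_force: [0.7, -0.3, -0.5]
finger_gap: 0.374
```

Run:
```python
from h import *
to([.529,-.001,.056],-106.4)
look('side','pics/g10.png',98,75,8,at=[.5467,.0762,.025])
```

```text
t 10.45 pos [0.5482 0.0764 0.1161] jaw -106.3 q [-0.1   0.53 -0.13  1.87  0.1   0.75 -2.14] F [ 0.7 -0.3 -0.5] gap 0.374
shift [59.9 79.8 -3. ] yaw 0.1 tool x [ 0.005  0.001 -1.   ]
side crop origin 229 180 scale 8 tcp px [278.1 218. ]
```

View pics/g10.png

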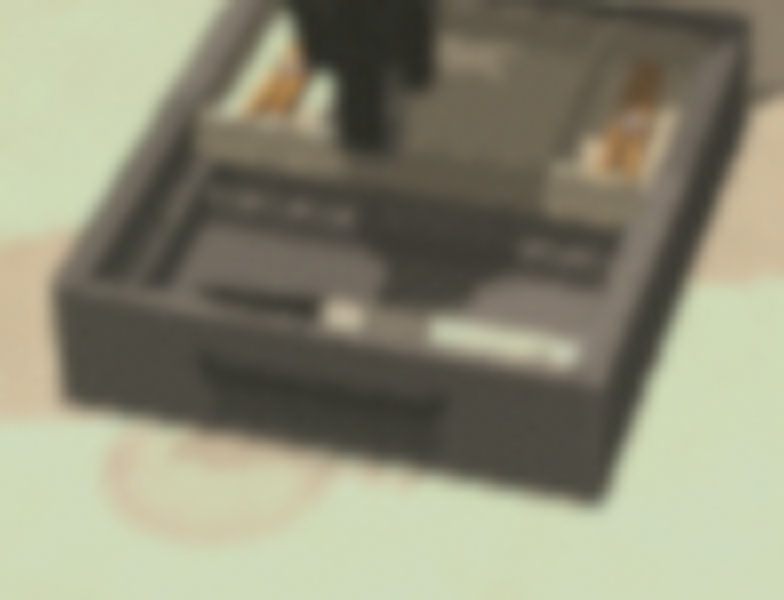

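Request:
move_arm(
  hand=[0,0,0,0,0,0],
  delta_pos=[
    [0,50,-4],
    [0,101,-4],
    [0,101,-4],
    [25,101,-4],
    [45,101,-4],
    [45,101,-4],
  ],
  yaw=[0,0,0,0,0,0],
)

```text
t: 11.25
tool_pos: [0.5212, -0.021, 0.0668]
tcp_rot: [-0.699, 0.1, 0.701, 0.1]
contact_force: [0.4, 0.2, 0.8]
finger_gap: -0.003
```

Run:
```python
from h import *
to([.524,-.0217,.051],-106.4)
look('side','pics/g11.png',98,75,8)
```

```text
t 11.25 pos [ 0.5212 -0.021   0.0668] jaw -106.2 q [ 0.08  0.57 -0.12  1.99  0.12  0.6  -1.98] F [0.4 0.2 0.8] gap -0.003
shift [15.8 -0.1 -2.9] yaw 0.2 tool x [-0.004  0.001 -1.   ]
side crop origin 237 147 scale 8 tcp px [286.9 184.6]
```

View pics/g11.png

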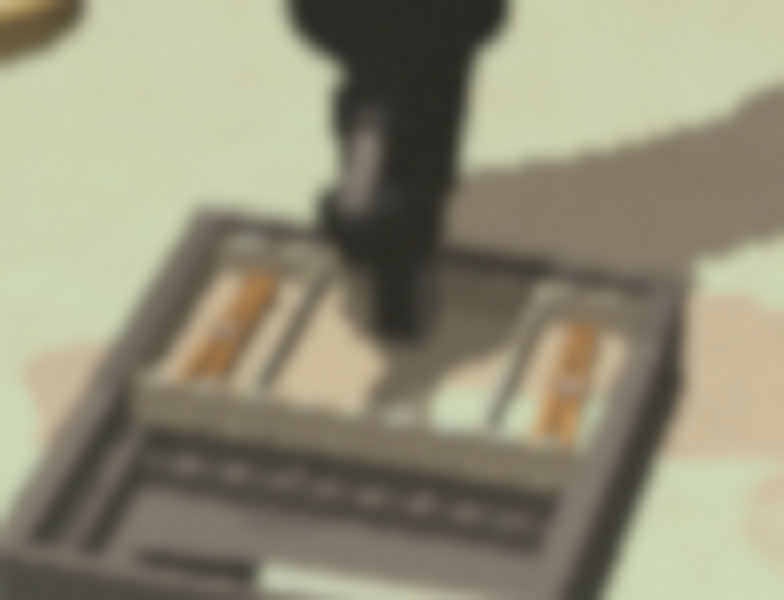

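Request:
move_arm(
  hand=[0,0,0,0,0,0,0,0,0,0,0,0],
  delta_pos=[
    [8,0,-1],
    [15,0,-2],
    [15,-10,-2],
    [15,-18,-2],
    [15,-24,-2],
    [15,-32,-2],
    [15,-42,-2],
    [15,-52,-2],
    [15,-62,-2],
    [15,-72,-2],
    [15,-80,-2],
    [15,-80,-2],
  ],
  yaw=[0,0,0,0,0,0,0,0,0,0,0,0],
)

```text
t: 12.8
tool_pos: [0.5467, 0.0558, 0.0532]
tcp_rot: [-0.7, 0.099, 0.7, 0.1]
contact_force: [-0.4, 0.0, 0.4]
finger_gap: 0.005
```

Run:
```python
from h import *
to([.56,.105,.051],-106.4)
look('side','pics/g12.png',98,75,8)
```

```text
t 12.8 pos [0.5467 0.0558 0.0532] jaw -106.2 q [-0.08  0.62 -0.11  1.93  0.11  0.6  -2.11] F [-0.4  0.   0.4] gap 0.005
shift [  2.2 -51.    1. ] yaw 0.2 tool x [-0.     0.001 -1.   ]
side crop origin 228 167 scale 8 tcp px [277.9 205.1]
```

View pics/g12.png

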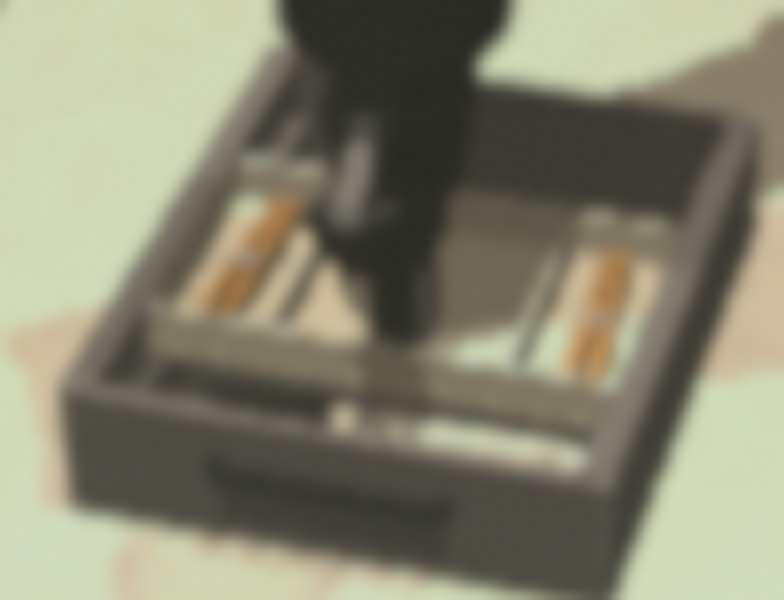

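Request:
move_arm(
  hand=[0,0,0,0,0,0],
  delta_pos=[
    [0,-10,0],
    [0,-20,0],
    [0,-30,0],
    [0,-37,0],
    [0,-42,0],
    [0,-42,0],
  ],
  yaw=[0,0,0,0,0,0],
)

```text
t: 13.6
tool_pos: [0.5588, 0.0956, 0.0534]
tcp_rot: [0.7, -0.1, -0.7, -0.1]
contact_force: [0.4, 0.1, -0.4]
finger_gap: 0.001
```

Request:
move_arm(
  hand=[0,0],
  delta_pos=[
    [0,-3,0],
    [0,-5,0],
  ],
  yaw=[0,0],
)

```text
t: 13.85
tool_pos: [0.5599, 0.0993, 0.0533]
tcp_rot: [-0.7, 0.1, 0.7, 0.1]
contact_force: [-0.6, -2.6, 0.0]
finger_gap: 0.001
```

Run:
```python
from h import *
to([.56,.105,.051],-106.4)
look('side','pics/g13.png',98,75,8)
```

```text
t 13.85 pos [0.5599 0.0993 0.0533] jaw -106.3 q [-0.16  0.64 -0.1   1.88  0.1   0.63 -2.17] F [-0.6 -2.6  0. ] gap 0.001
shift [ 2.3 -5.5  1.5] yaw 0.1 tool x [-0. -0. -1.]
side crop origin 223 177 scale 8 tcp px [272.8 215.2]
```

View pics/g13.png

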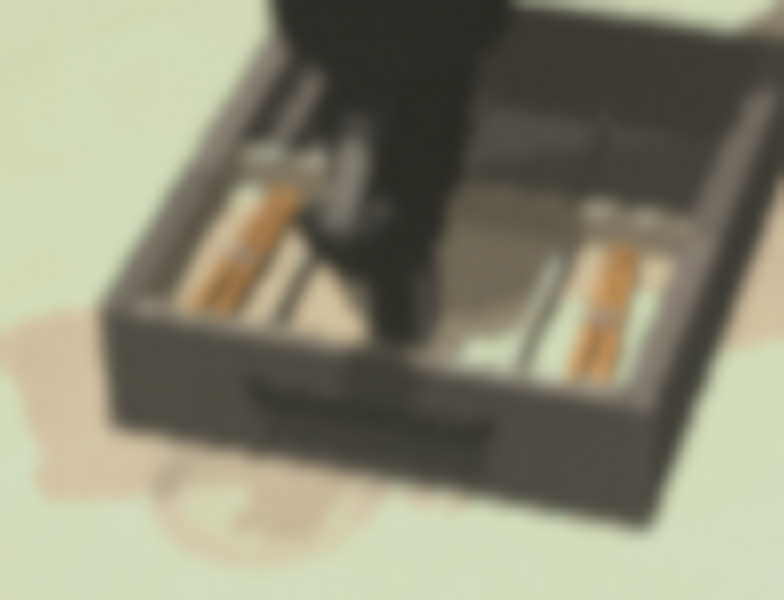

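Nearly home. I'll nudge on until the force rises.

Request:
move_arm(
  hand=[0,0,0],
  delta_pos=[
    [0,-2,0],
    [0,-4,0],
    [0,-4,0],
  ],
  yaw=[0,0,0],
)

```text
t: 14.28
tool_pos: [0.561, 0.1028, 0.0532]
tcp_rot: [-0.7, 0.101, 0.7, 0.1]
contact_force: [0.0, -3.6, 0.6]
finger_gap: -0.003
```

Request:
move_arm(
  hand=[0,0,0],
  delta_pos=[
    [0,-2,0],
    [0,-3,0],
    [0,-3,0],
  ],
  yaw=[0,0,0],
)

```text
t: 14.65
tool_pos: [0.5611, 0.1032, 0.0531]
tcp_rot: [-0.699, 0.102, 0.7, 0.1]
contact_force: [-2.3, -9.8, 2.4]
finger_gap: -0.001
```

Request:
move_arm(
  hand=[0,0,0,0,60,60,60,60,60,60,60,60],
  delta_pos=[
    [0,10,0],
    [-40,10,0],
    [-90,10,0],
    [-105,60,-10],
    [-105,110,-20],
    [-105,160,-28],
    [-105,210,-37],
    [-105,260,-46],
    [-105,310,-55],
    [-105,360,-64],
    [-105,419,-75],
    [-105,419,-75],
  ],
  yaw=[0,0,0,-10,-20,-30,-40,-50,-60,-70,-80,-90],
)

```text
t: 16.15
tool_pos: [0.5147, -0.3232, 0.1577]
tcp_rot: [-0.566, -0.423, 0.567, -0.424]
contact_force: [-0.2, 0.6, -0.6]
finger_gap: 0.703
```

Run:
```python
from h import *
to([.515,-.320,.15],25)
im=optics.capture('side')[:,:,::-1]
cv2.imwrite('pics/g14.png',cv2.resize(im[120:250,220:350],None,fx=4.5,fy=4.5,interpolation=cv2.INTER_CUBIC))
im=optics.capture('top')[:,:,::-1]
cv2.imwrite('pics/g15.png',cv2.resize(im[165:265,240:440],None,fx=4,fy=4,interpolation=cv2.INTER_CUBIC))
```

```text
t 16.15 pos [ 0.5147 -0.3232  0.1577] jaw -16.4 q [ 0.85  0.6  -0.54  1.67  0.36  0.98 -0.1 ] F [-0.2  0.6 -0.6] gap 0.703
shift [ 7.6 -0.6 -3.1] yaw -41.4 tool x [-0.    -0.002 -1.   ]
```

View pics/g14.png

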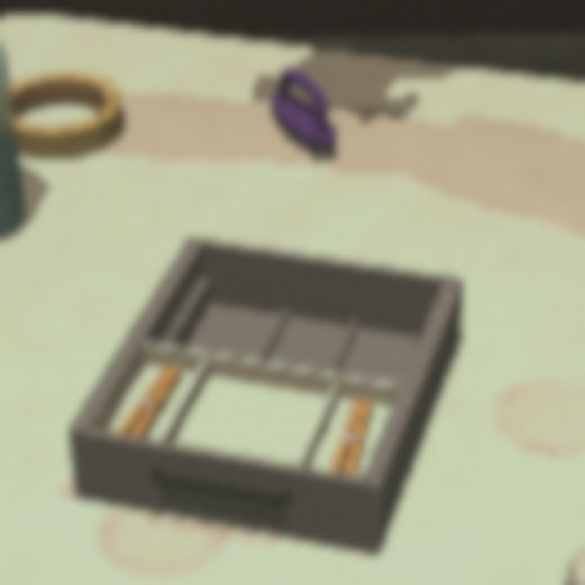

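View pics/g15.png

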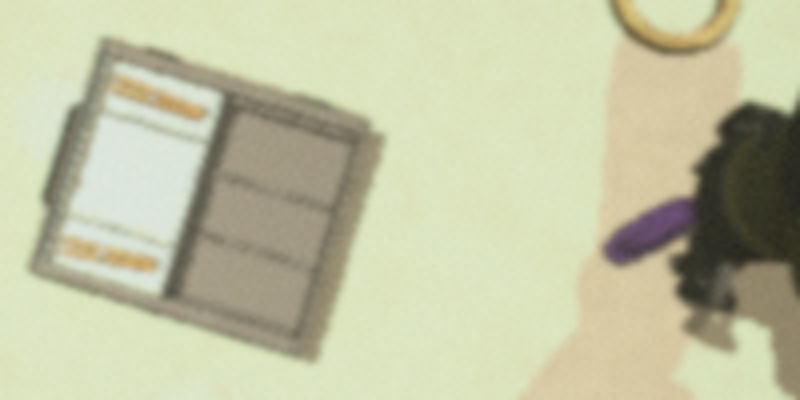

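Request:
move_arm(
  hand=[70,70,70,70,70,70,70],
  delta_pos=[
    [0,0,0],
    [10,0,0],
    [30,0,0],
    [50,0,0],
    [65,0,0],
    [65,0,0],
    [65,0,0],
  ],
  yaw=[-10,-20,-30,-41,-41,-41,-41],
)

```text
t: 17.12
tool_pos: [0.5171, -0.3166, 0.094]
tcp_rot: [0.382, 0.595, -0.382, 0.595]
contact_force: [0.4, 0.9, -0.3]
finger_gap: 0.819
```

Run:
```python
from h import *
to([.515,-.320,.15],25)
p=observe()['tool_pos']
look('side','pics/g16.png',80,75,8)
look('top','pics/g17.png',80,75,8)
```

```text
t 17.12 pos [ 0.5171 -0.3166  0.094 ] jaw 24.6 q [ 0.92  0.71 -0.69  1.74  0.56  0.9   0.42] F [ 0.4  0.9 -0.3] gap 0.819
shift [-56.   -3.2   2.2] yaw -0.4 tool x [ 0.001 -0.    -1.   ]
side crop origin 246 90 scale 8 tcp px [286.7 127.6]
top crop origin 365 182 scale 8 tcp px [406.  220.1]
```

View pics/g16.png

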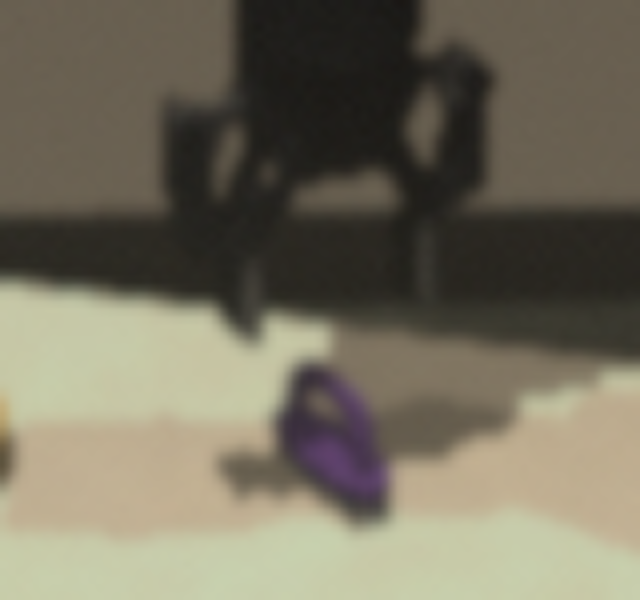

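View pics/g17.png

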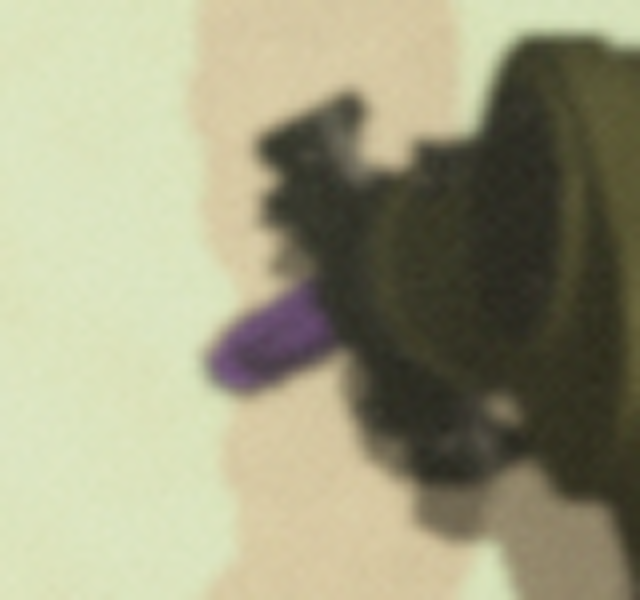

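Request:
move_arm(
  hand=[75,75,75,75],
  delta_pos=[
    [15,1,3],
    [30,1,3],
    [32,1,3],
    [32,1,3],
  ],
  yaw=[0,0,0,0],
)

```text
t: 17.73
tool_pos: [0.5184, -0.3191, 0.0608]
tcp_rot: [0.381, 0.596, -0.381, 0.595]
contact_force: [-0.1, 0.7, -0.6]
finger_gap: 0.88
```

Run:
```python
from h import *
to([.517,-.322,.025],25)
look('side','pics/g18.png',80,75,8)
```

```text
t 17.73 pos [ 0.5184 -0.3191  0.0608] jaw 24.7 q [ 0.9   0.75 -0.66  1.75  0.59  0.85  0.4 ] F [-0.1  0.7 -0.6] gap 0.88
shift [35.8 -2.5  2.1] yaw -0.3 tool x [-0.001  0.001 -1.   ]
side crop origin 246 98 scale 8 tcp px [286.3 136.2]
```

View pics/g18.png

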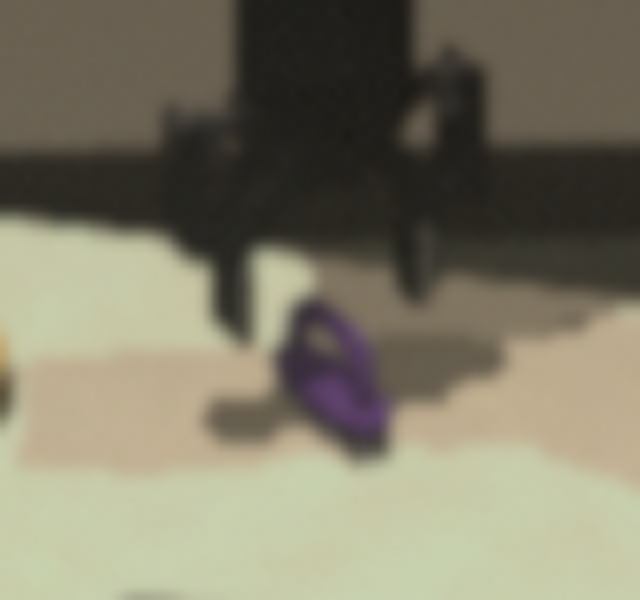

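Request:
move_arm(
  hand=[75,75,75,75,75,50,30,15,15,15,15,15],
  delta_pos=[
    [12,0,0],
    [24,0,0],
    [36,0,0],
    [37,0,0],
    [37,0,0],
    [37,0,0],
    [37,0,0],
    [37,0,0],
    [37,0,0],
    [37,0,0],
    [37,0,0],
    [37,0,0],
  ],
  yaw=[0,0,0,0,0,0,0,0,0,0,0,0],
  squeeze=40,
)

```text
t: 19.27
tool_pos: [0.5186, -0.3195, 0.0249]
tcp_rot: [0.381, 0.595, -0.382, 0.596]
contact_force: [-1.3, 0.3, 5.5]
finger_gap: 0.319
```

Run:
```python
from h import *
to([.517,-.322,.025],25)
look('side','pics/g19.png',80,75,8)
```

```text
t 19.27 pos [ 0.5186 -0.3195  0.0249] jaw 24.7 q [ 0.88  0.79 -0.63  1.78  0.64  0.78  0.36] F [-1.3  0.3  5.5] gap 0.319
shift [-0.1 -2.5  1.6] yaw -0.3 tool x [ 0.    -0.001 -1.   ]
side crop origin 246 108 scale 8 tcp px [286.4 145.6]
```

View pics/g19.png

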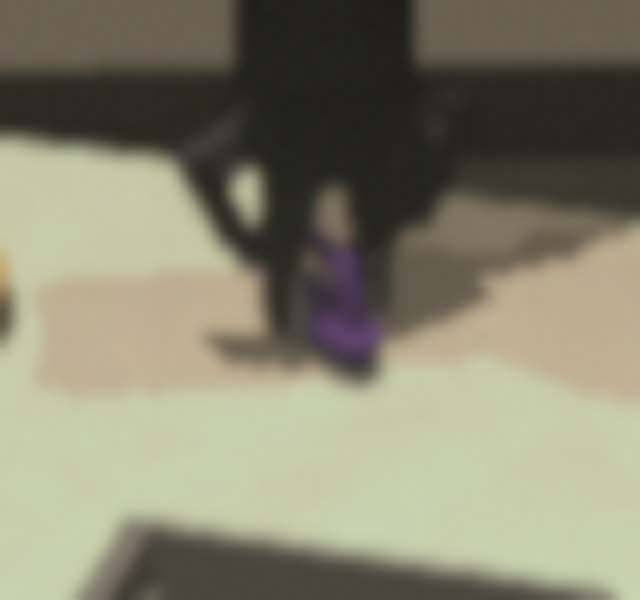

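Request:
move_arm(
  hand=[15,15,15,15,15],
  delta_pos=[
    [-15,0,0],
    [-50,0,0],
    [-100,0,0],
    [-125,0,0],
    [-125,0,0],
  ],
  yaw=[0,0,0,0,0],
)

```text
t: 19.95
tool_pos: [0.5198, -0.3195, 0.152]
tcp_rot: [0.382, 0.594, -0.381, 0.597]
contact_force: [-0.4, 0.1, -0.8]
finger_gap: 0.32
```

Run:
```python
from h import *
c,s=np.cos(1.285),np.sin(1.285)
X=np.array([.5365,.0225])+(-.05)*np.array([c,s]);print(X)
to([*X,.15],-16.4)
look('side','pics/g20.png',80,75,8)
```

```text
[ 0.52240392 -0.02547187]
t 19.95 pos [ 0.5198 -0.3195  0.152 ] jaw 24.7 q [ 0.95  0.65 -0.73  1.67  0.5   1.02  0.48] F [-0.4  0.1 -0.8] gap 0.32
shift [   1.4  125.3 -266.1] yaw 41.1 tool x [ 0.004 -0.002 -1.   ]
side crop origin 245 73 scale 8 tcp px [285.7 110.9]
```

View pics/g20.png

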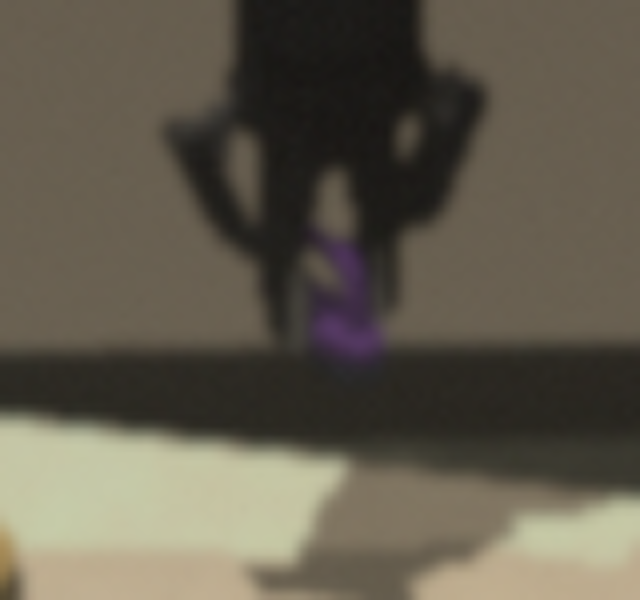

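Request:
move_arm(
  hand=[15,15,15,15,15,15,15,15],
  delta_pos=[
    [0,20,-44],
    [0,41,-88],
    [0,62,-132],
    [0,83,-176],
    [0,104,-220],
    [0,125,-266],
    [0,125,-266],
    [0,125,-266],
  ],
  yaw=[8,16,24,32,41,41,41,41],
)

```text
t: 21.0
tool_pos: [0.5203, -0.0259, 0.1483]
tcp_rot: [-0.565, -0.425, 0.566, -0.424]
contact_force: [-0.2, -0.8, -1.4]
finger_gap: 0.32
```

Run:
```python
from h import *
to([.5224,-.0255,.10],-16.4)
look('side','pics/g21.png',98,75,8,at=[.5224,-.0255,.10])
look('top','pics/g22.png',98,75,8)
```

```text
t 21.0 pos [ 0.5203 -0.0259  0.1483] jaw -16.3 q [ 0.37  0.49 -0.55  1.9   0.34  0.84 -0.63] F [-0.2 -0.8 -1.4] gap 0.32
shift [48.3  2.1 -1. ] yaw 0.1 tool x [-0.002 -0.    -1.   ]
side crop origin 237 136 scale 8 tcp px [286.4 173.7]
top crop origin 258 179 scale 8 tcp px [307.1 217.1]
```

View pics/g21.png

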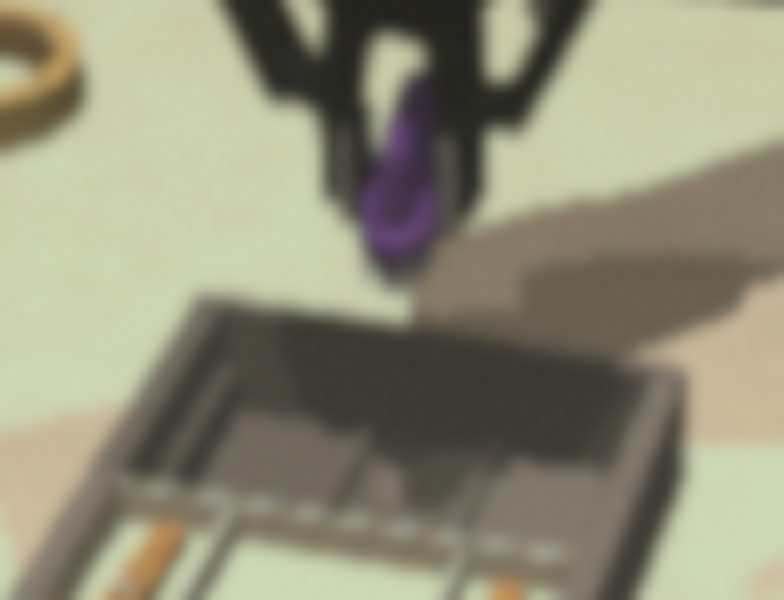

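View pics/g22.png

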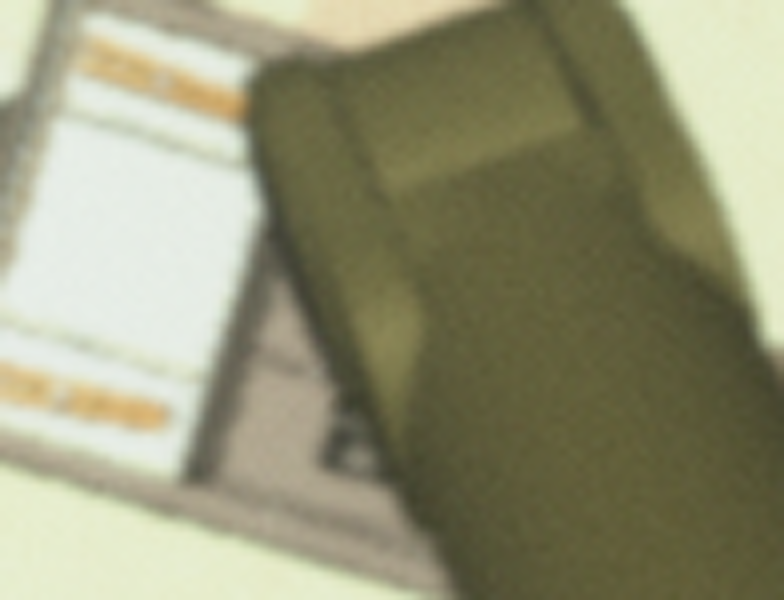

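```bash
cat > ov.py <<'E'
from h import *
import sys
def ov(name,at,pose,w=98,h=75,s=8,brush=True):
    im=optics.capture('side')[:,:,::-1].copy();q=proj('side',[at])[0];x,y=(q-[w/2,h/2]).astype(int)
    z=cv2.resize(im[y:y+h,x:x+w],None,fx=s,fy=s,interpolation=cv2.INTER_CUBIC)
    def P(W): return ((proj('side',W)-[x,y]+.5)*s).astype(np.int32)
    def M(p,a):
        c,sn=np.cos(p[2]),np.sin(p[2]);a=np.array(a,float);return np.c_[a[:,0]*c-a[:,1]*sn+p[0],a[:,0]*sn+a[:,1]*c+p[1],a[:,2]]
    def box(p,x0,x1,y0,y1,h,col): cv2.polylines(z,[P(M(p,[[x1,y0,h],[x1,y1,h],[x0,y1,h],[x0,y0,h]]))],True,col,1)
    box(pose,-.108,.108,-.094,.094,.054,(0,0,255));box(pose,-.102,.102,-.079,.079,.054,(255,0,0))
    for sg in (-1,1): box(pose,-.102,.002,*sorted((sg*.022,sg*.026)),.013,(0,255,0))
    st=observe();p=st['tool_pos'];T=Ro.from_quat(st['tcp_rot']).as_matrix();a=np.arctan2(T[1,1],T[0,1])+np.pi/2
    if brush:
        bz=p[2]-.0249
        for hh in (0,.025): box((p[0],p[1],a),-.043,.043,-.015,.015,bz+hh,(0,255,255))
    cv2.imwrite(name,z);print('crop',x,y)
E
python3 -c "
from ov import *
ov('pics/g23.png',[.5224,-.0255,.10],(.5365,.0225,1.285))"
```

```text
crop 237 136
```

View pics/g23.png

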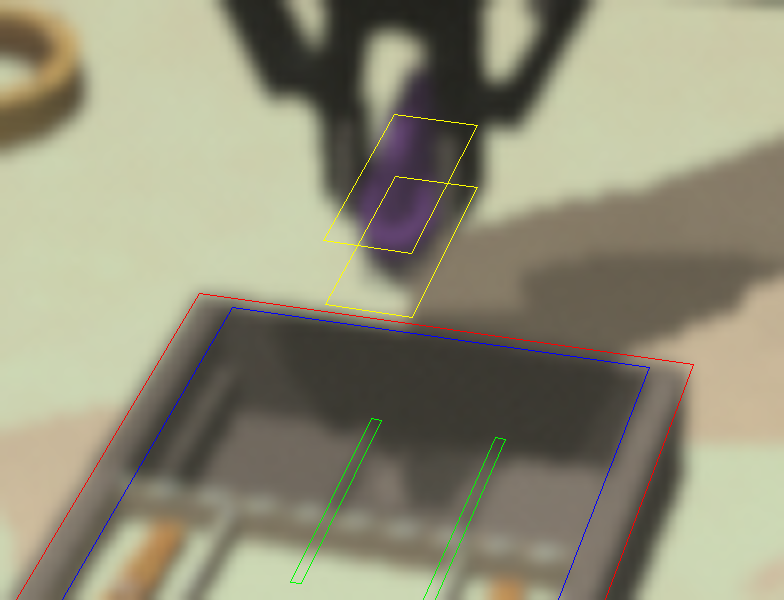

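Run:
```python
from h import *
a=[]
for i in range(4): a.append(optics.capture('side').astype(float))
im=np.mean(a,0);x,y=268,130
z=cv2.resize(im[y:y+50,x:x+45,::-1],None,fx=12,fy=12,interpolation=cv2.INTER_CUBIC);z=np.clip((z-20)*1.7,0,255)
cv2.imwrite('pics/g24.png',z)
```

```text
[ WARN:0@5.173] global loadsave.cpp:1063 imwrite_ Unsupported depth image for selected encoder is fallbacked to CV_8U.
```

View pics/g24.png

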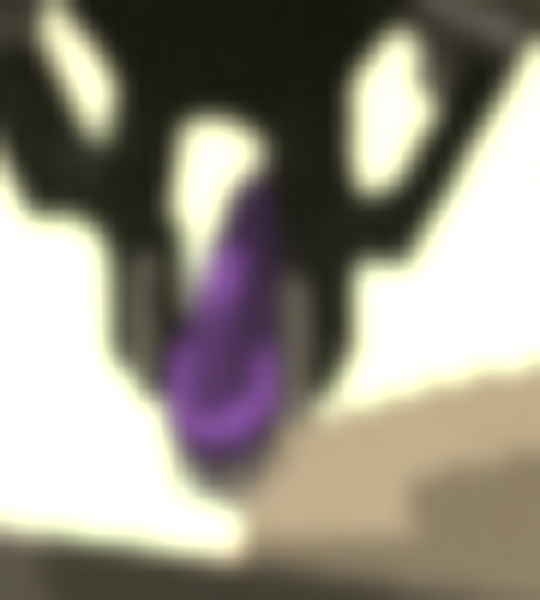

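```bash
python3 - <<'E'
from h import *
d=np.array([.418,-.908,0]);c=np.array([.5186,-.3195,0])
for o in (0,.005,.01,.015):
    C=c+d*o
    print(o,proj('side',[C-d*.043,C+d*.043,C-d*.043+[0,0,.02],C+[0,0,.055]]).round(1).tolist())
E
python3 - <<'E'
import cv2
b=cv2.imread('pics/side0.png');cv2.imwrite('pics/c5.png',cv2.resize(b[125:165,265:310],None,fx=14,fy=14,interpolation=cv2.INTER_CUBIC))
E
```

```text
0 [[291.9, 157.6], [281.2, 146.5], [291.9, 152.5], [286.3, 137.7]]
0.005 [[291.3, 157.0], [280.6, 145.8], [291.3, 151.8], [285.7, 137.1]]
0.01 [[290.6, 156.3], [280.0, 145.2], [290.6, 151.2], [285.0, 136.5]]
0.015 [[290.0, 155.6], [279.4, 144.6], [290.0, 150.5], [284.4, 135.9]]
```

View pics/c5.png

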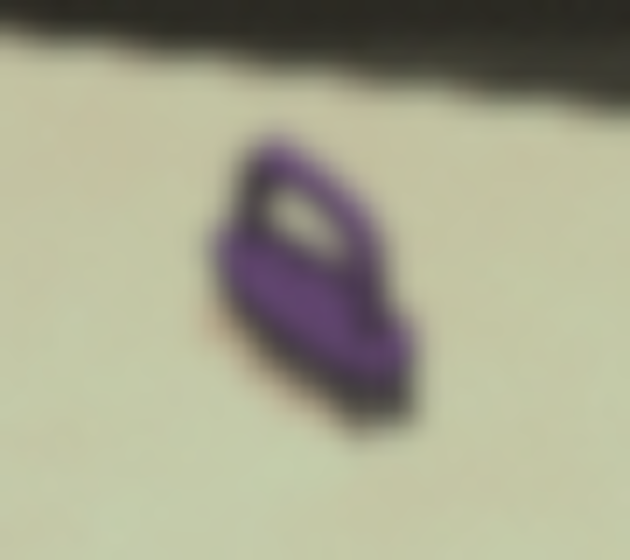

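Run:
```python
from h import *
im=cv2.imread('pics/top0.png')[:,:,::-1].astype(float)
sub=im[200:245,375:430];g=sub[:,:,1];bg=np.median(g);w=np.clip((bg-g-30),0,None);
ys,xs=np.mgrid[200:245,375:430]
W=w.sum();m=np.array([(xs*w).sum(),(ys*w).sum()])/W
dx,dy=xs-m[0],ys-m[1];C=np.array([[(w*dx*dx).sum(),(w*dx*dy).sum()],[(w*dx*dy).sum(),(w*dy*dy).sum()]])/W
ev,V=np.linalg.eigh(C);v=V[:,1];print(m,v,np.sqrt(12*ev))
A,B=ray('top',m-v*12,.025),ray('top',m+v*12,.025);print((A+B)/2,np.degrees(np.arctan2(*(B-A)[1::-1])))
# side: bottom edge line from observed
for z in (0,.003):
    A,B=ray('side',(292.5,155.7),z),ray('side',(281.1,147.5),z);print((A+B)/2,np.linalg.norm(A-B),np.degrees(np.arctan2(*(B-A)[1::-1])))
```

```text
[402.83526801 222.14441789] [-0.87617538  0.48199242] [ 8.88721522 24.24586788]
[ 0.51614766 -0.32665593  0.025     ] 118.74263648609912
[ 0.51764521 -0.32221686  0.        ] 0.06967075190319302 -56.22793618736347
[ 0.51770214 -0.31698554  0.003     ] 0.06938415180578952 -56.227936187363376
```

Run:
```python
from h import *
im=optics.capture('side').astype(float);x,y=268,130;s=9
st=observe();p=st['tool_pos'];T=Ro.from_quat(st['tcp_rot']).as_matrix();a0=np.arctan2(T[1,1],T[0,1])+np.pi/2
out=[]
for off in (0,8):
    z=cv2.resize(im[y:y+50,x:x+43,::-1],None,fx=s,fy=s,interpolation=cv2.INTER_CUBIC);z=np.clip((z-20)*1.7,0,255).astype(np.uint8)
    a=a0+np.radians(off);bz=p[2]-.0249
    R=np.array([[np.cos(a),-np.sin(a)],[np.sin(a),np.cos(a)]])
    th=np.linspace(-np.pi/2,np.pi/2,15)
    st_=np.vstack([np.c_[.028+.015*np.cos(th),.015*np.sin(th)],np.c_[-.028-.015*np.cos(th),-.015*np.sin(th)]])
    for h,col in ((0,(0,255,255)),(.022,(0,0,255))):
        W=np.c_[st_@R.T+p[:2],np.full(len(st_),bz+h)];cv2.polylines(z,[((proj('side',W)-[x,y]+.5)*s).astype(np.int32)],True,col,1)
    u=np.linspace(-1,1,21);L=np.c_[.036*u,0*u]
    W=np.c_[L@R.T+p[:2],bz+.025+.03*np.sqrt(1-u**2)];cv2.polylines(z,[((proj('side',W)-[x,y]+.5)*s).astype(np.int32)],False,(0,200,0),1)
    out.append(z)
cv2.imwrite('pics/g25.png',np.hstack(out))
```

```text
(no output)
```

View pics/g25.png

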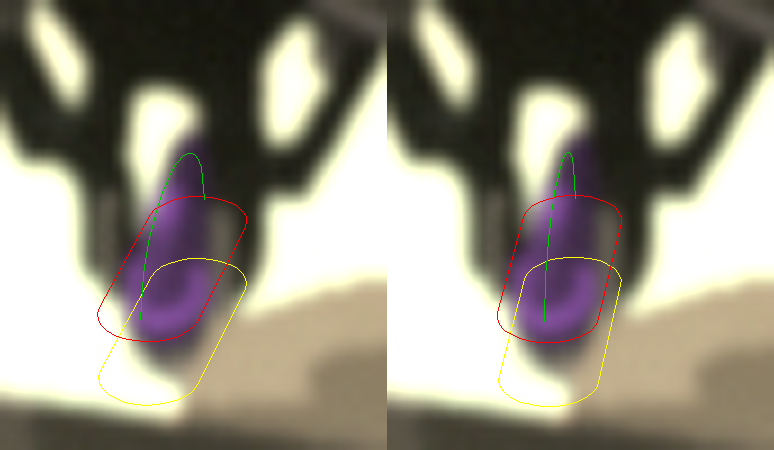

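Request:
move_arm(
  hand=[15,15,15,15,15,15],
  delta_pos=[
    [15,1,0],
    [35,1,0],
    [55,1,0],
    [64,1,0],
    [64,1,0],
    [64,1,0],
  ],
  yaw=[5,5,5,5,5,5],
)

```text
t: 22.15
tool_pos: [0.5223, -0.0257, 0.0859]
tcp_rot: [0.584, 0.399, -0.583, 0.399]
contact_force: [-0.4, 0.0, 0.5]
finger_gap: 0.322
```

```bash
python3 -c "
from ov import *
to([.5224,-.0255,.031],-21.4)
ov('pics/g26.png',[.5224,-.0255,.06],(.5365,.0225,1.285))"
```

```text
t 22.15 pos [ 0.5223 -0.0257  0.0859] jaw -21.3 q [ 0.32  0.57 -0.47  1.97  0.4   0.69 -0.77] F [-0.4  0.   0.5] gap 0.322
shift [54.9 -0.  -0.2] yaw 0.1 tool x [ 0.001  0.    -1.   ]
crop 237 148
```

View pics/g26.png

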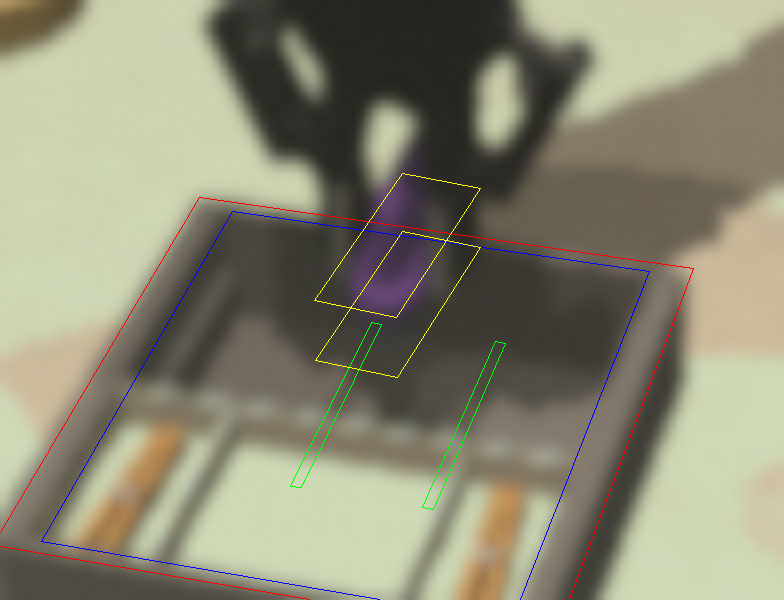

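Request:
move_arm(
  hand=[15,15,15,15,15,15],
  delta_pos=[
    [15,0,0],
    [28,0,0],
    [40,0,0],
    [48,0,0],
    [51,0,0],
    [51,0,0],
  ],
  yaw=[0,0,0,0,0,0],
)

```text
t: 22.95
tool_pos: [0.5219, -0.0256, 0.0342]
tcp_rot: [-0.584, -0.399, 0.584, -0.399]
contact_force: [-0.7, 0.4, -0.0]
finger_gap: 0.315
```

```bash
python3 -c "
from ov import *
to([.5224,-.0255,.031],-21.4)
look('side','pics/g28.png',98,75,8,at=[.5224,-.0255,.03])
ov('pics/g27.png',[.5224,-.0255,.03],(.5365,.0225,1.285))"
```

```text
t 22.95 pos [ 0.5219 -0.0256  0.0342] jaw -21.3 q [ 0.27  0.65 -0.41  2.01  0.46  0.57 -0.83] F [-0.7  0.4 -0. ] gap 0.315
shift [ 3.2  0.5 -0.3] yaw 0.1 tool x [-0.  0. -1.]
side crop origin 237 156 scale 8 tcp px [286.6 194.3]
crop 237 156
```

View pics/g28.png

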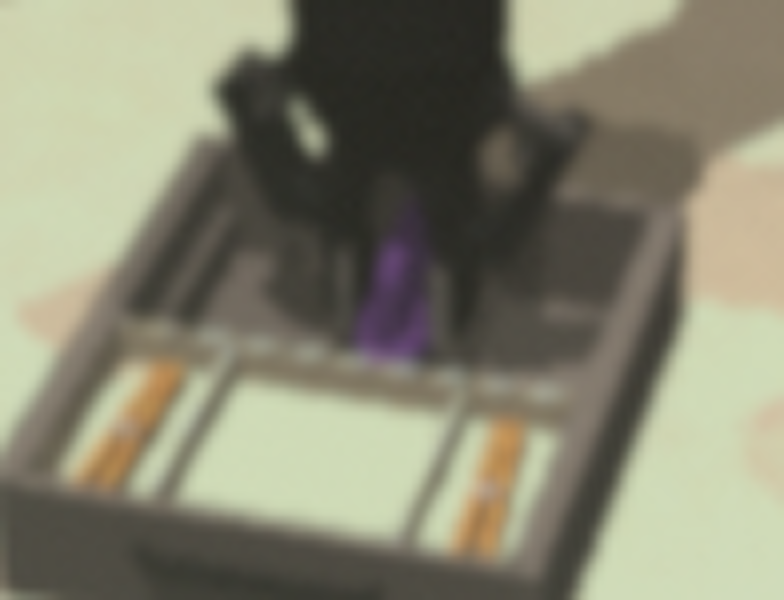

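View pics/g27.png

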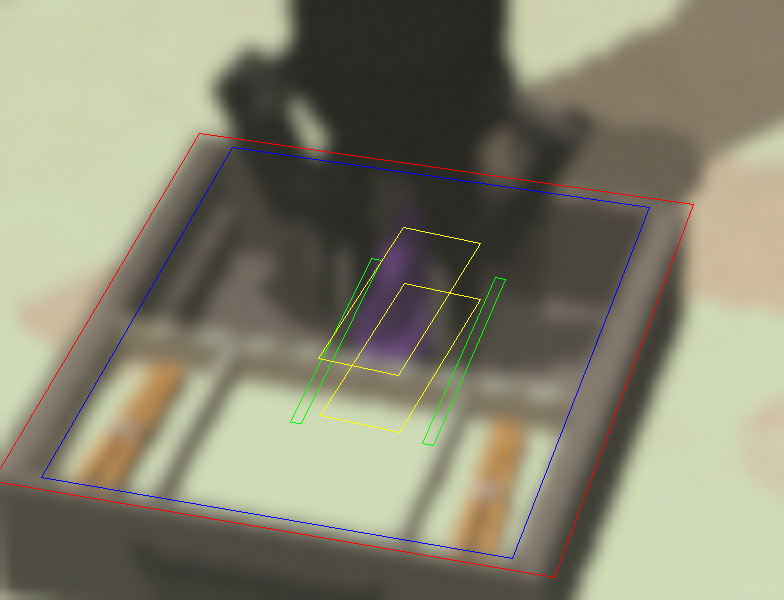

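Request:
move_arm(
  hand=[15,15,15],
  delta_pos=[
    [2,0,0],
    [4,0,0],
    [4,0,0],
  ],
  yaw=[0,0,0],
)

```text
t: 23.42
tool_pos: [0.5218, -0.0257, 0.0302]
tcp_rot: [-0.584, -0.399, 0.584, -0.399]
contact_force: [-0.4, -0.2, -1.3]
finger_gap: 0.32
```

Request:
move_arm(
  hand=[15,15,32,40,46,46,46],
  delta_pos=[
    [1,0,0],
    [1,0,0],
    [1,0,0],
    [1,0,0],
    [1,0,0],
    [1,0,0],
    [1,0,0],
  ],
  yaw=[0,0,0,0,0,0,0],
)

```text
t: 24.3
tool_pos: [0.5219, -0.0257, 0.0293]
tcp_rot: [-0.584, -0.399, 0.584, -0.399]
contact_force: [-0.6, 0.0, -0.4]
finger_gap: 0.539
```

Request:
move_arm(
  hand=[46,46,46,46,46,46,46,46,46],
  delta_pos=[
    [-15,0,0],
    [-40,0,0],
    [-80,0,0],
    [-130,0,0],
    [-150,30,40],
    [-150,60,100],
    [-150,100,150],
    [-150,130,200],
    [-150,130,200],
  ],
  yaw=[0,0,0,0,0,0,0,0,0],
)

```text
t: 25.42
tool_pos: [0.5693, -0.266, 0.1793]
tcp_rot: [-0.585, -0.396, 0.586, -0.397]
contact_force: [-0.6, 0.9, -0.3]
finger_gap: 0.537
```

Run:
```python
from h import *
to([.5224,-.0255,.2])
look('side','pics/g30.png',98,75,8,at=[.5224,-.0255,.03])
look('top','pics/g31.png',98,75,8,at=[.535,.015,.03])
cv2.imwrite('pics/top9.png',optics.capture('top')[:,:,::-1])
```

```text
t 25.43 pos [ 0.5693 -0.266   0.1793] jaw -21.8 q [ 0.7   0.6  -0.51  1.58  0.33  1.05 -0.28] F [-0.6  0.9 -0.3] gap 0.537
shift [ -21.2 -132.8 -205.9] yaw 0 tool x [-0.    -0.002 -1.   ]
side crop origin 237 156 scale 8 tcp px [286.6 194.3]
top crop origin 242 177 scale 8 tcp px [291.2 215.5]
```

View pics/g30.png

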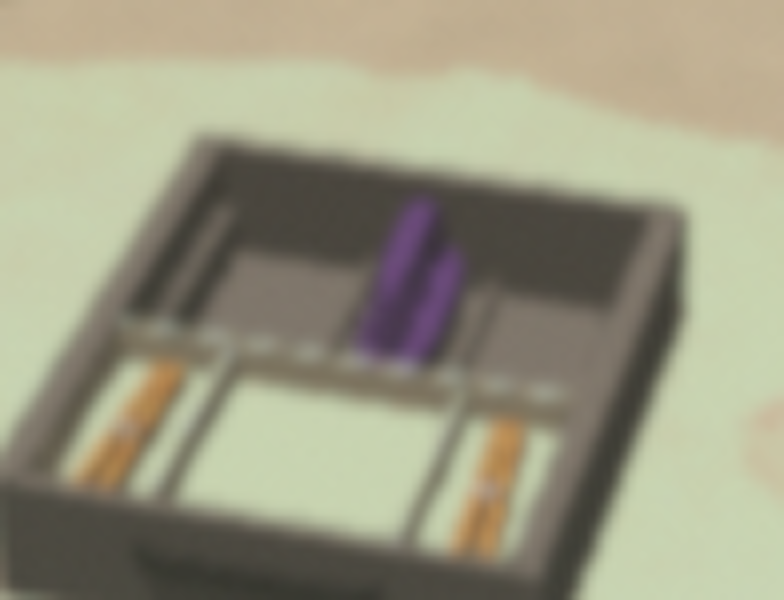

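View pics/g31.png

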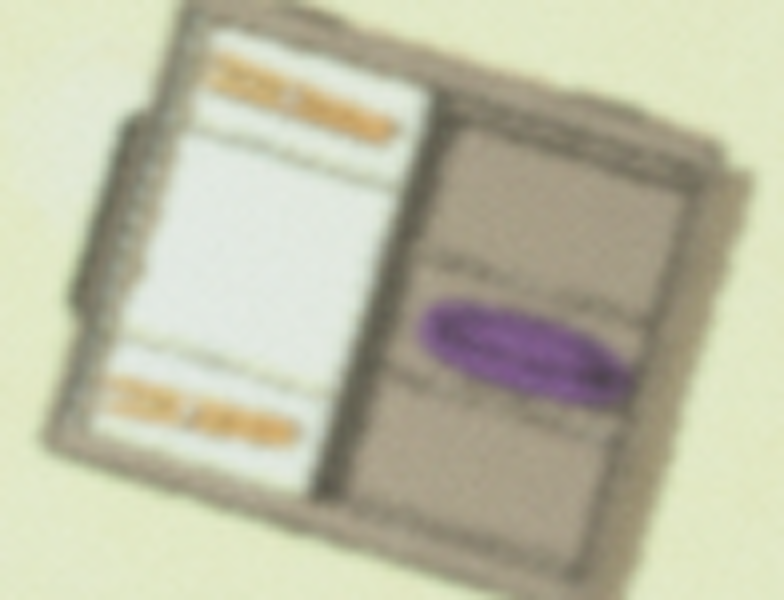

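View pics/top9.png

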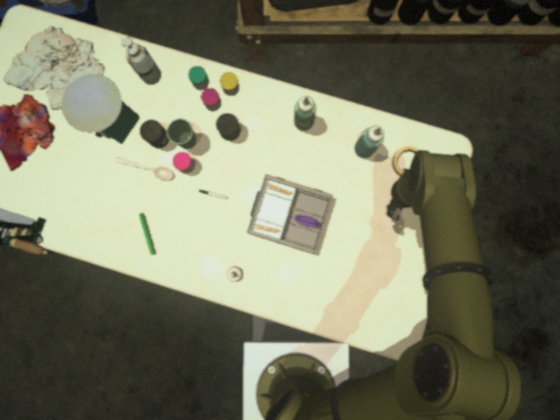

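Run:
```python
from h import *
from scipy.optimize import least_squares
im=cv2.imread('pics/top9.png').astype(int)
sub=im[205:240,285:330];B,G,R=sub[...,0],sub[...,1],sub[...,2]
m=((B-G)>15).astype(np.uint8);p=np.argwhere(m)[:,::-1]+[285,205]
r=cv2.minAreaRect(p.astype(np.float32));print(len(p),r,p.mean(0))
q=np.linalg.eigh(np.cov(p.T.astype(float)))[1][:,1]
c=p.mean(0)
# case rim corners refit from picture g31: (crop/8+origin)
o=np.array([242,177]);
C=np.array([[.108,-.094,.054],[.108,.094,.054],[-.108,.094,.054],[-.108,-.094,.054]])
top=np.array([[185,0],[45,450],[622,610],[725,145]])/8+o
def W(p):
    cc,s=np.cos(p[2]),np.sin(p[2]);return C@np.array([[cc,-s,0],[s,cc,0],[0,0,1]]).T+[p[0],p[1],0]
for pose in [least_squares(lambda p:(proj('top',W(p))-top).ravel(),[.54,.015,1.285]).x,np.array([.5375,.0144,1.2876])]:
  print('case',pose.round(4))
  for z in (.03,.04):
    P=ray('top',c,z);A,Bb=ray('top',c-q*10,z),ray('top',c+q*10,z)
    d=P[:2]-pose[:2];e=np.array([np.cos(pose[2]),np.sin(pose[2])]);print(z,P,'case x,y',d@e,d@np.array([-e[1],e[0]]),'ang',(np.degrees(np.arctan2(*(Bb-A)[1::-1]))-np.degrees(pose[2])+90)%180-90)
```

```text
192 ((306.5882873535156, 220.64707946777344), (25.70877456665039, 8.731282234191895), 14.03624439239502) [306.46354167 220.58333333]
case [0.5362 0.0154 1.3094]
0.03 [ 0.51951418 -0.03160241  0.03      ] case x,y -0.049752551015475134 0.0039652517683200685 ang -1.7332680477284157
0.04 [ 0.51876891 -0.03104365  0.04      ] case x,y -0.049405372705509015 0.004829604042325054 ang -1.7332680477283589
case [0.5375 0.0144 1.2876]
0.03 [ 0.51951418 -0.03160241  0.03      ] case x,y -0.049195714865455216 0.004415123058673469 ang -0.4840452555467323
0.04 [ 0.51876891 -0.03104365  0.04      ] case x,y -0.04886746309530077 0.005286838842561195 ang -0.48404525554667543
```

```bash
python3 -c "
from station import order
print(order.hand_in())"
```

```text
the job is handed in; nothing more can be done
None
```

The job is done and handed in at about 25.5 s, well inside the 72 s limit. The hand-in reports no verdict, so these are my own last checks.

- **Pen:** I took the larger white pen with the black cap and laid it across the pen bay. In the side picture it lay flat, about 3–5 mm from the case's mid-line and near case x = 54–55 mm. The tray now covers it, so I could not see it again after that.
- **Tray:** I pushed it in +x until it stalled against its stop with the force rising to about 10 N. Both cameras show it home.
- **Brush:** it stands between the ribs at about case x = −49.5 mm and y = +4 to +5 mm. It is turned 0.5–2° from the case's x axis. It looks upright in the side picture, but I did not measure its tilt.
- **Other things:** the robot was clear and touching nothing at hand-in. In the last top picture the jar and nozzle cap show no visible move. The tape roll is partly hidden by the arm there, but it looked unmoved in the earlier pictures.

**What disagreed:**
- The two cameras differed by 5–10 mm in world y. I relied on positions relative to the case in the same picture and on contact.
- The brush sat about 5° askew in the grip, so I turned the tool by 5° before setting it down.

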